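# Set the wheel on the goniometer and take its inspection picture

## Task

Turn the free-spinning wheel until the dark mark on its rim stands straight up at the top, and turn the graduated stage under it until its scale reads 30 degrees against the index line (the first of the longest lines after the wide zero line). Then press the shutter button to take the picture and let it go, leaving the wheel and the stage as set; do not knock the other things on the bench.

Things in the scene. Friction and masses are not known exactly. Their poses are not given: they have to be found in the camera images.
- wheel: Upright aluminium disc wheel, 120 mm diameter, 14 mm thick, with six dark round pockets and ONE mark: a dark bar 6 mm wide from 37 mm out to the rim on both faces and across the rim. Origin: its centre, 113 mm above the table. z axis: from the centre to the mark. y axis: along the level axle, towards the stage handle. Endless, balanced, very light bearing (0.2 N at the rim); stays where left.
- fork (a point): Centre of the axle, in the fork that holds the wheel. The two fork cheeks lie 12 to 20 mm (bearing caps to 24 mm) either side of the wheel's mid-plane, are 24 mm wide and end 9 mm above the axle: above that, both flat faces of the wheel are free and it can be pinched from above near its rim.
- stage (a joint): Scale reading of the stage in rad (0.5236 = 30 degrees). The stage is the 188 mm aluminium turntable carrying the fork; it turns about the vertical through the wheel's centre, counter-clockwise from above positive, -0.17 to 1.75. Stiffish (0.15 N m, about 2 N at the handle); stays where left.
- scale_zero (a point): Zero line of the stage's scale: a wide (6 mm) dark line on the turntable's top at its edge, 40 mm above the table, 84 mm from the axis. From it, clockwise from above, run short lines every 5, medium every 10 and the longest (20 mm) every 30 degrees, up to 90. It turns with the stage.
- index (a point): The index line: one dark radial line on the fixed light ring just outside the turntable, 102 mm from the stage's axis, 32 mm above the table. The scale is read here.
- stage_handle (a point): Middle of the stage's handle: an upright steel pin of 14 mm diameter, free from 40 to 90 mm above the table (this point at 65 mm), 78 mm from the stage's axis, beside the wheel on the axle's line. It turns with the stage.
- base: Fixed goniometer base: dark 220 mm square plate, 22 mm thick, with a light ring. Origin on the table under the stage's axis; x axis towards the index line. A small blue camera on a post, 170 mm high, is fixed to it 200 mm from the axis, 40 degrees clockwise of the index line.
- shutter_top (a point): Centre of the top of the round grey shutter button (30 mm diameter) on a low fixed 80 x 70 mm grey pod, left or right of the goniometer. It is pushed straight down: 6 mm of travel, about 4 N when fully down; it springs back.
- shutter (a joint): Travel of the shutter button in m: 0 released, 0.006 fully down.
- bottle_mid (a point): Bystander: white bottle, 50 mm diameter, 120 mm high; point half-way up.
- loupe_mid (a point): Bystander: black eye loupe standing on its rim, 40 mm diameter, 38 mm high; point half-way up.
- screwdriver: Bystander: screwdriver lying on the table between robot and goniometer, 150 mm long along its x axis.
- brush: Bystander: wooden-handled brush lying on the table, 150 mm long along its x axis.
- reel_mid (a point): Bystander: small grey component reel lying flat, 100 mm diameter, 14 mm thick; point at its centre.
- solder_spool_center (a point): Bystander: plain steel-coloured cylindrical spool standing up, 44 mm diameter, 45 mm high; point half-way up.
Things that resemble listed ones, but are neither listed nor needed, are in the scene too. Leave any orange look-alike of the part that bears shutter_top alone.

How it is judged:
On the way, in this order (a step that is already met when the one before it is completed fails the run):
1. the mark stands at the top and the scale reads 30, with the wheel at rest and let go (angle between wheel's own z axis and vertical below 0.12 rad and value of joint stage between 0.4686 and 0.5786 rad and angular speed of wheel below 0.1 rad/s and contact force between the fingers and stage below 0.2 N), for 0.3 s.
2. the shutter button is pressed down (angle between wheel's own z axis and vertical below 0.12 rad and value of joint stage between 0.4686 and 0.5786 rad and value of joint shutter above 0.004 m), for 0.02 s.
At the end, for the whole second after the job is handed in: The wheel's mark stands within 7 degrees of straight up, the stage's scale reads 30 degrees within 3 degrees, the wheel is at rest, and the shutter button, pressed after both were set, has sprung back (angle between wheel's own z axis and vertical below 0.12 rad and value of joint stage between 0.4686 and 0.5786 rad and angular speed of wheel below 0.1 rad/s and value of joint shutter below 0.002 m); the robot touches nothing.
It fails at once if a bystander is moved by more than 30 mm (distance of any of bottle_mid, loupe_mid, screwdriver, brush, reel_mid, solder_spool_center from where it was at the start of the episode above 0.03 m).
It fails at once if the shutter is pressed before the wheel and the stage are set (value of joint shutter above 0.004 m and not (angle between wheel's own z axis and vertical below 0.12 rad and value of joint stage between 0.4686 and 0.5786 rad)).
It also fails if it takes over 72 s, if anything falls off the work surface, if the arm or the gripper's body presses on something with over 40 N, if the wrist force passes 120 N, or if a joint passes its speed limit or range.

## Robot

A 7-joint arm with a two-finger parallel gripper is mounted at the origin on the work surface. World frame = base frame: x ahead of the robot, y to its left, z up, the work surface at z = 0. Lengths are in m, angles in rad, forces in N, time in s.
With the tool pointing down it reaches from about 0.4 to 0.85 m from the base axis. Payload 10.4 kg.
Tool frame: the origin (TCP) lies at the very end of the fingers, on their centre line; the grasp point (between the pads) lies 19 mm behind it; z points along the fingers, y is the direction in which the jaws open and shut (so a half turn about z gives the same grasp; the last joint's range is limited). The gripper opens to 85 mm and grips with 20 to 120 N. Pads are 22 mm wide; open, the fingers measure 114 mm over their backs; the gripper's body (76 mm by 85 mm) begins 54 mm behind the grasp point. The pads swing forward as they close: fully open they stand 13 mm farther back than shut.
Start: joints at [1.104, 0.332, -0.065, 1.46, 0.022, 1.35, -0.088], TCP at [0.268, -0.564, 0.231] pointing down, gripper open.
Joint ranges: [-2.6, 2.6], [-0.5, 2.12], [-1.47, 1.34], [0.16, 2.42], [-1.27, 4.41], [0.06, 2.06], [-2.6, 2.6]. Speed limits (rad/s): [2.22, 2.22, 2.79, 2.79, 3.14, 3.14, 3.14].

## Interface

Orientations are given as a rotation vector (axis times angle).
In Python, from bench import * gives the robot as it stands.
- The arm moves only by the shell command python3 -m crank 'ROWS'. ROWS is JSON, a list of rows, each an object with "dr": the turn, a rotation vector about the world's x, y, z in rad, a list of three; "delta_pos": the shift along the world's x, y, z in m, a list of three; "grip": the opening, from 0 (shut) to 1 (fully open). In form: [{"dr": [rx, ry, rz], "delta_pos": [dx, dy, dz], "grip": grip}, ...]. A call has 1 to 12 rows; each row shifts and turns the pose as measured when the row begins; what a row does not reach is not made up. A row lasts 1/12 s, in which the tool goes at most 41.7 mm and 7.16 degrees, less where a joint would pass 70% of its speed; a pose out of reach is approached as far as the arm can. A call is refused whole if a number of a shift passes 0.0417 or a number of a turn 0.125, either way. A call with a gripper value outside its range is refused whole. The fingers move at their own pace and stop on an object; the grip force is fixed at half the most. Time passes only in rows, so rows that do not move let the fingers close. It gives the time, the measured TCP pose, the force and the opening at its end, in the units of the state.
- get_obs(): the state, without advancing time (a new reading comes with each control period).
- capture(name): name is "side" or "top" or "wrist"; returns the picture (400x640x3 uint8, red, green, blue); there is no depth.
- camera_info(name): a dict with "fovy" (degrees; the focal length in pixels is half the picture's height over the tangent of half this angle, whatever the lens; pixels are square), "cx", "cy" (the principal point, pixels), "camera_from_world" (4x4, takes a point from world to camera coordinates). Camera axes: x right, y down, z forward; pixel columns grow to the right and rows downward; lengths in m; the calibration is good to about 2 mm. A picture is of the moment at which its call begins: read the wrist's pose just before it. camera_info takes no time and is no camera call; for the wrist camera it gives the pose at the moment of the call.
- close_job(): hands the job in, once; it reports no verdict.
Trained networks look in the newest picture that a camera, given by its name, has taken for a name from the list of things; names that differ only in an ending like _2 or _b are one class to them, and where a whole thing is asked for, a point or a joint stands for the part that bears it (a point fixed in the world has none). Each returns a list of dicts, best first, with "conf" (0 to 1); they miss things now and then, are a little off and sometimes report something else, mostly with a low value. They report only what shows in the picture. A call takes as long as a camera call. They do not tell look-alikes from the thing itself.
- search_frame(camera, label): "bbox" ([centre column, centre row, width, height] in pixels, round what is visible of it).
- trace(camera, label): "mask" (400x640 bool, what is visible of it) and "bbox" ([centre column, centre row, width, height] in pixels, round what is visible of it).
The state is a dict: "time": time; "qpos": joint angles; "joint_vel": joint speeds; "joint_efforts": joint torques, N m; "ee_pos": TCP position; "ee_rot": TCP orientation; "ft_force": force on the tool from outside, world axes, zero at the start; "wrist_torque": the same for the moment, N m; "finger_gap": finger opening in m.
Only numpy, scipy, OpenCV 4.12 (cv2) and the standard library are available. Lean on these libraries where they do the work, as an engineer would, in place of code of your own. Each camera call takes 0.05 s, during which the arm holds its last target.

## Working session

There is one attempt and no reset: what is moved stays moved. The work goes in short steps, Python scripts to look and compute and a shell command to move; the robot and the scene stay as the last step left them, time stands still between calls to the robot, and variables do not carry over. Pictures are saved under pics/ and viewed, and the job is handed in when it is done.

```bash
mkdir -p pics; python3 - <<'E'
from bench import *
import cv2
print(get_obs())
for n in ["side","top","wrist"]:
    im=capture(n); cv2.imwrite(f"pics/{n}0.png",im[:,:,::-1])
    print(n,camera_info(n))
E
```

```text
{'time': 0.0, 'qpos': array([ 1.10438745,  0.33288489, -0.06472834,  1.46099447,  0.02161706,
        1.34991257, -0.08851075]), 'joint_vel': array([ 5.20355644e-04, -8.78833857e-05,  6.85415514e-04,  1.01493575e-03,
        7.05599255e-05, -6.48555757e-04,  2.05810103e-03]), 'joint_efforts': array([ 6.45442396e-04, -6.25452590e+01,  4.96397016e-02, -3.91600871e+01,
        1.62680517e-02,  9.97643539e-03,  7.80812343e-06]), 'ee_pos': array([ 0.26819383, -0.56408458,  0.23048252]), 'ee_rot': array([-3.06313554e+00, -6.91171926e-01,  6.40325746e-04]), 'ft_force': array([-0.11579803, -0.07826063,  0.11466828]), 'wrist_torque': array([-0.03431793,  0.05081226,  0.01526191]), 'finger_gap': 0.08520448804367416}
side {'fovy': 48.00572589943218, 'cx': 320.28717302711044, 'cy': 202.1888299249954, 'camera_from_world': array([[-0.93400625, -0.35677141, -0.01861394,  0.49921786],
       [-0.24746739,  0.68367435, -0.68654882,  0.17709765],
       [ 0.25766686, -0.63663455, -0.7268454 ,  1.52602955],
       [ 0.        ,  0.        ,  0.        ,  1.        ]])}
top {'fovy': 56.82671857889694, 'cx': 317.7154130574689, 'cy': 197.747384766383, 'camera_from_world': array([[ 0.01937519, -0.99981036, -0.00195884,  0.00205583],
       [-0.98276982, -0.01868469, -0.18388683,  0.5591842 ],
       [ 0.18381536,  0.00548793, -0.98294547,  1.13224778],
       [ 0.        ,  0.        ,  0.        ,  1.        ]])}
wrist {'fovy': 62.94389315967385, 'cx': 314.69086424382857, 'cy': 199.57040730624124, 'camera_from_world': array([[ 0.42925223, -0.90318407, -0.00102614, -0.6243363 ],
       [-0.86999015, -0.41378096,  0.26814634, -0.03399703],
       [-0.24261011, -0.11420968, -0.96337764,  0.37913298],
       [ 0.        ,  0.        ,  0.        ,  1.        ]])}
```

View pics/side0.png

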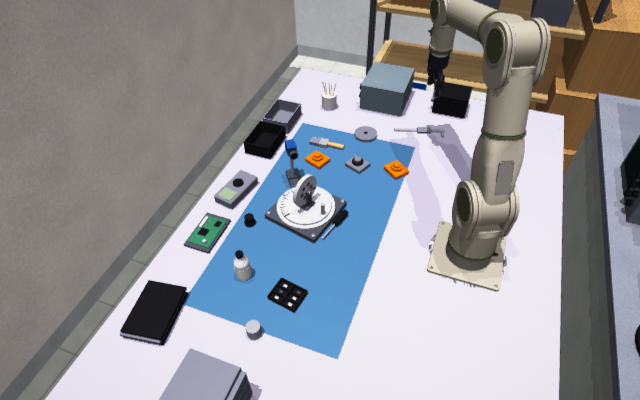

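View pics/top0.png

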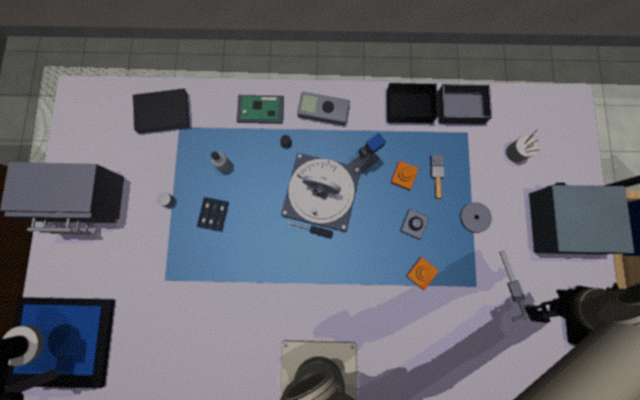

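View pics/wrist0.png

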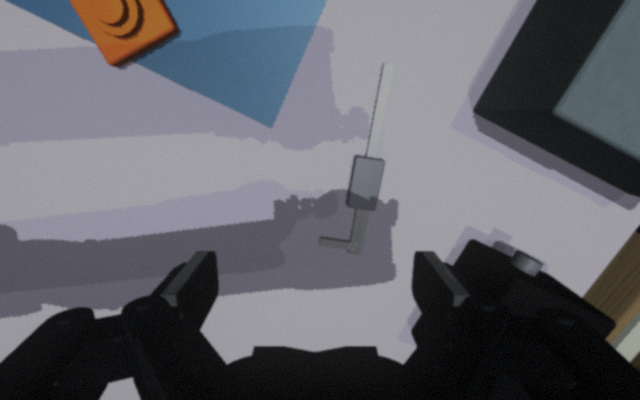

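The side view shows the goniometer near (305,208) and the grey pod near (357,163), with orange look-alikes at (317,159) and (397,169). In the top view the goniometer is at (321,190) and the grey pod at (415,223). I'll enlarge these and measure.

```bash
cat > h.py <<'E'
from bench import *
import numpy as np, cv2
def K(n):
    c=camera_info(n); f=200/np.tan(np.radians(c['fovy'])/2)
    return c,f
def ray(n,u,v):
    c,f=K(n); T=np.linalg.inv(c['camera_from_world'])
    d=T[:3,:3]@np.array([(u-c['cx'])/f,(v-c['cy'])/f,1]); return T[:3,3],d
def atz(n,u,v,z):
    o,d=ray(n,u,v); return o+d*(z-o[2])/d[2]
def proj(n,p):
    c,f=K(n); q=c['camera_from_world']@np.append(p,1); return np.array([c['cx']+f*q[0]/q[2],c['cy']+f*q[1]/q[2]])
def crop(im,name,u0,u1,v0,v1,s):
    cv2.imwrite(f"pics/{name}.png",cv2.resize(im[v0:v1,u0:u1,::-1],None,fx=s,fy=s,interpolation=cv2.INTER_CUBIC))
E
python3 - <<'E'
from h import *
t=cv2.imread("pics/top0.png")[:,:,::-1]; s=cv2.imread("pics/side0.png")[:,:,::-1]
crop(t,"t1",275,435,140,245,5); crop(s,"s1",255,375,130,245,5)
for c in ["top","side"]:
  for l in ["wheel","base","shutter_top","stage_handle","index","scale_zero","bottle_mid","loupe_mid","screwdriver","brush","reel_mid","solder_spool_center"]:
    r=search_frame(c,l)
    print(c,l,[(np.round(x['bbox'],1).tolist(),round(x['conf'],2)) for x in r[:3]])
print(get_obs()['time'])
E
```

```text
top wheel [([320.9, 184.6, 39.2, 19.0], 0.87)]
top base [([332.5, 182.8, 103.6, 96.7], 0.91)]
top shutter_top [([421.0, 273.8, 11.0, 10.4], 0.63), ([415.4, 225.9, 7.5, 7.8], 0.5)]
top stage_handle [([320.5, 191.6, 57.0, 58.3], 0.88), ([476.8, 214.8, 32.4, 27.3], 0.32)]
top index [([332.9, 184.1, 107.7, 98.1], 0.82)]
top scale_zero [([321.2, 190.2, 58.7, 61.2], 0.95)]
top bottle_mid [([220.8, 159.9, 21.3, 19.0], 0.68)]
top loupe_mid [([321.2, 190.4, 61.8, 62.1], 0.7)]
top screwdriver [([322.9, 190.3, 58.2, 60.8], 0.49), ([323.1, 233.6, 23.5, 11.5], 0.45)]
top brush [([438.2, 177.3, 14.0, 45.0], 0.93)]
top reel_mid [([476.4, 214.6, 31.6, 27.7], 0.95)]
top solder_spool_center [([164.1, 199.7, 13.9, 13.0], 0.58)]
side wheel [([304.3, 191.6, 15.2, 32.1], 0.65), ([255.5, 329.1, 16.7, 17.9], 0.64)]
side base [([307.9, 191.8, 79.6, 105.7], 0.55)]
side shutter_top [([396.1, 164.9, 6.2, 6.3], 0.36), ([304.6, 196.9, 47.0, 50.2], 0.31)]
side stage_handle [([307.5, 198.8, 51.3, 52.3], 0.88), ([306.6, 191.7, 82.9, 105.7], 0.67)]
side index [([306.8, 190.1, 81.9, 99.7], 0.69)]
side scale_zero [([304.1, 196.8, 52.5, 49.4], 0.68)]
side bottle_mid [([245.1, 266.3, 16.9, 28.4], 0.97)]
side loupe_mid []
side screwdriver [([339.3, 217.2, 17.8, 11.7], 0.5)]
side brush [([326.6, 142.6, 24.1, 14.9], 0.46)]
side reel_mid [([367.0, 135.8, 21.4, 16.4], 0.56)]
side solder_spool_center [([253.6, 328.5, 21.4, 19.6], 0.64), ([338.9, 220.5, 19.2, 19.4], 0.41), ([304.8, 198.2, 56.1, 52.8], 0.34)]
1.35
```

View pics/t1.png

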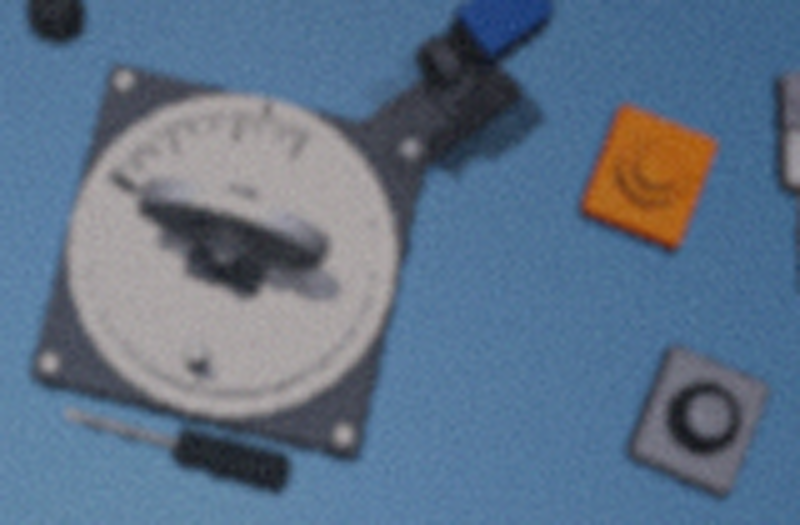

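View pics/s1.png

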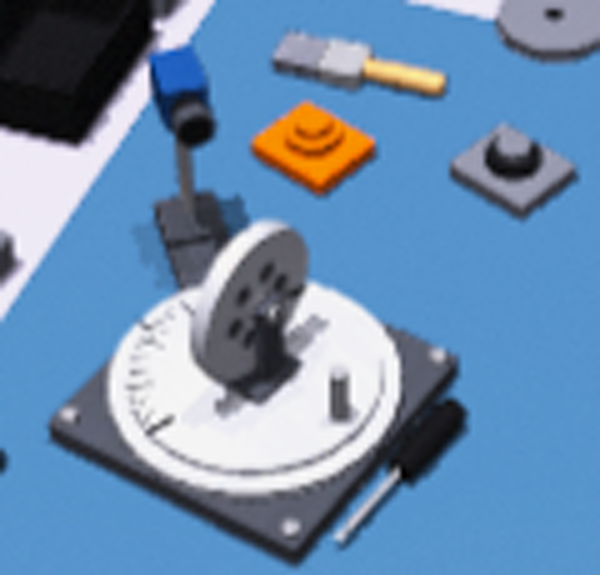

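```bash
python3 - <<'E'
from h import *
P=lambda u,v:(275+u/5,140+v/5)
c=np.mean([atz("top",*P(u,v),0.024) for u,v in [(124,80),(411,148),(343,434),(48,362)]],0)
print("axis",c)
for n,(u,v),z in [("index",(268,107),.032),("zero",(122,182),.04),("handle",(200,353),.09),("button",(708,410),.05),("handlebase",(200,370),.04)]:
    p=atz("top",*P(u,v),z); d=p-c; print(n,p,np.hypot(*d[:2]),np.degrees(np.arctan2(d[1],d[0])))
# plate orientation
b=[atz("top",*P(u,v),0.024) for u,v in [(124,80),(411,148),(343,434),(48,362)]]
print([np.degrees(np.arctan2(*(b[i]-b[i-1])[[1,0]])) for i in range(4)])
S=lambda u,v:(255+u/5,130+v/5)
bs=np.mean([atz("side",*S(u,v),0.024) for u,v in [(69,413),(291,526),(438,356)]][0::2],0);print("axis side",bs)
for z in (.03,.04,.05): print("button side",atz("side",*S(514,143),z))
print("spool/shut?", atz("side",*S(338,373),.09),atz("side",*S(160,426),.04))
E
```

```text
axis [0.58784795 0.00161565 0.024     ]
index [ 0.68612977 -0.02083732  0.032     ] 0.1008139453728746 -12.868661210207664
zero [0.63115196 0.07413532 0.04      ] 0.084465017544267 59.157107316509844
handle [0.51151012 0.02015216 0.09      ] 0.07855613113092841 166.35147657688387
button [ 0.48720367 -0.30188151  0.05      ] 0.3197495886614344 -108.3463069343195
handlebase [0.5080393  0.02053926 0.04      ] 0.08202147798839705 166.66081604745386
[np.float64(-12.951010377451611), np.float64(-102.72543414300588), np.float64(167.07403818551222), np.float64(77.30494859815181)]
axis side [0.58895088 0.00338246 0.024     ]
button side [ 0.48931553 -0.31135626  0.03      ]
button side [ 0.48623782 -0.30028323  0.04      ]
button side [ 0.4831601  -0.28921021  0.05      ]
spool/shut? [0.51281809 0.02932344 0.09      ] [0.63165869 0.07799107 0.04      ]
```

```bash
python3 - <<'E'
from h import *
from scipy.spatial.transform import Rotation as R
o=get_obs(); T=np.linalg.inv(camera_info("wrist")['camera_from_world'])
Rt=R.from_rotvec(o['ee_rot']).as_matrix()
print("tool axes\n",Rt.round(3)); print("cam world",T[:3,3],"in tool",Rt.T@(T[:3,3]-o['ee_pos'])); print("cam axis in tool",Rt.T@T[:3,2])
s=cv2.imread("pics/side0.png")[:,:,::-1];crop(s,"s2",285,345,165,225,12)
E
```

```text
tool axes
 [[ 0.903  0.429  0.   ]
 [ 0.429 -0.903 -0.   ]
 [ 0.     0.    -1.   ]]
cam world [ 0.33046686 -0.53477495  0.37435306] in tool [ 0.0688086  -0.0001545  -0.14301776]
cam axis in tool [-2.68148492e-01  3.91454218e-06  9.63377593e-01]
```

View pics/s2.png

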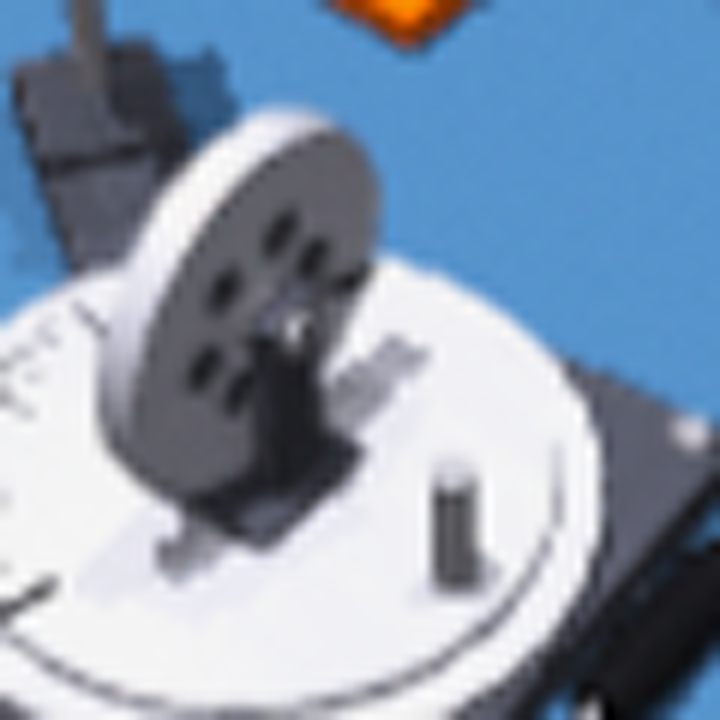

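```bash
python3 - <<'E'
from h import *
a=np.radians(166.5); n=np.array([np.cos(a),np.sin(a),0]); e=np.array([np.cos(a-np.pi/2),np.sin(a-np.pi/2),0])
C=np.array([.588,.0025,.113])
for (u,v) in [(332,292),(345,283),(355,278),(368,267),(283,232),(315,255),(222,290),(205,368),(240,388)]:
    o,d=ray("side",285+u/12,165+v/12); q=C+7e-3*n; p=o+d*((q-o)@n)/(d@n)-q
    x,z=p@e*1e3,p[2]*1e3; print((u,v),round(x),round(z),"r",round(np.hypot(x,z)),"ang from up (toward e=wheel x)",round(np.degrees(np.arctan2(x,z))))
E
```

```text
(332, 292) -34 -23 r 41 ang from up (toward e=wheel x) -124
(345, 283) -41 -24 r 47 ang from up (toward e=wheel x) -121
(355, 278) -46 -27 r 53 ang from up (toward e=wheel x) -120
(368, 267) -53 -28 r 60 ang from up (toward e=wheel x) -118
(283, 232) -11 21 r 24 ang from up (toward e=wheel x) -28
(315, 255) -26 -1 r 26 ang from up (toward e=wheel x) -91
(222, 290) 19 23 r 30 ang from up (toward e=wheel x) 40
(205, 368) 29 -1 r 30 ang from up (toward e=wheel x) 92
(240, 388) 14 -23 r 27 ang from up (toward e=wheel x) 150
```

The grey pod has the round button with a dark collar; the orange ones at (404,176) and (421,274) in the top view are the look-alikes. The stage reads about 72° now, so it has to go 42° clockwise. On the robot-side face the mark shows at side pixel (314,188). It lies about 120° from up, on the robot's right and below level. I'll move above the wheel.

```bash
python3 -m crank '[{"dr":[0,0,0.07],"delta_pos":[0.02,0.034,0.005],"grip":1},{"dr":[0,0,0.07],"delta_pos":[0.02,0.034,0.005],"grip":1},{"dr":[0,0,0.07],"delta_pos":[0.02,0.034,0.005],"grip":1},{"dr":[0,0,0.07],"delta_pos":[0.02,0.034,0.005],"grip":1},{"dr":[0,0,0.07],"delta_pos":[0.02,0.034,0.005],"grip":1},{"dr":[0,0,0.07],"delta_pos":[0.02,0.034,0.005],"grip":1},{"dr":[0,0,0.07],"delta_pos":[0.02,0.034,0],"grip":1},{"dr":[0,0,0.07],"delta_pos":[0.02,0.034,0],"grip":1},{"dr":[0,0,0.07],"delta_pos":[0.02,0.034,0],"grip":1},{"dr":[0,0,0.07],"delta_pos":[0.02,0.034,0],"grip":1},{"dr":[0,0,0.07],"delta_pos":[0.02,0.034,0],"grip":1},{"dr":[0,0,0.07],"delta_pos":[0.02,0.034,0],"grip":1}]'
```

```text
time: 2.35
ee_pos: [0.507, -0.145, 0.2634]
ee_rot: [2.491, 1.9, -0.005]
ft_force: [0.3, -0.6, -1.1]
finger_gap: 0.0856
```

```bash
python3 - <<'E'
from h import *
im=capture("wrist"); cv2.imwrite("pics/w1.png",im[:,:,::-1]); print(get_obs()['ee_pos'],get_obs()['ee_rot'])
im=capture("side"); crop(im,"s3",255,395,120,225,5)
E
```

```text
[ 0.51049014 -0.13591153  0.26358468] [2.47772683e+00 1.91969629e+00 1.45017886e-03]
```

View pics/w1.png

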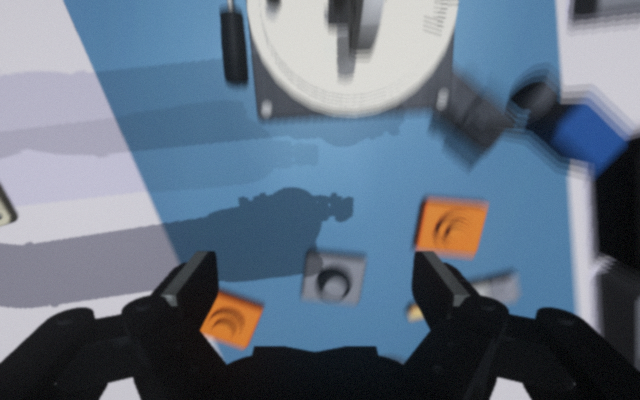

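View pics/s3.png

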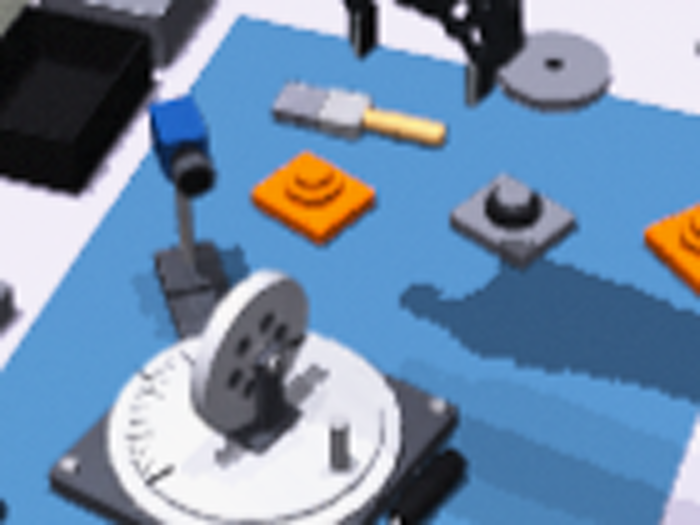

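```bash
python3 -m crank '[{"dr":[0,0,0.0],"delta_pos":[0.022,0.035,0],"grip":1},{"dr":[0,0,0],"delta_pos":[0.022,0.03,0],"grip":1},{"dr":[0,0,0],"delta_pos":[0.018,0.025,0],"grip":1},{"dr":[0,0,0],"delta_pos":[0,0,0],"grip":1},{"dr":[0,0,0],"delta_pos":[0,0,0],"grip":1}]'
python3 - <<'E'
from h import *
im=capture("wrist"); cv2.imwrite("pics/w2.png",im[:,:,::-1]); print(get_obs()['ee_pos'],get_obs()['ee_rot'])
C=np.array([.588,.0025,.113])
print("C",proj("wrist",C))
for a in [-13]: print("bolt axis pred",proj("wrist",[.588,.0025,.04]))
E
```

```text
time: 2.87
ee_pos: [0.5694, -0.0509, 0.2637]
ee_rot: [2.482, 1.913, 0.0]
ft_force: [-0.5, -0.8, 0.9]
finger_gap: 0.0856
[ 0.56926387 -0.05047309  0.26371711] [2.48153684e+00 1.91408545e+00 9.15871969e-04]
C [318.13635441 122.83344476]
bolt axis pred [316.98290117 119.72528483]
```

View pics/w2.png

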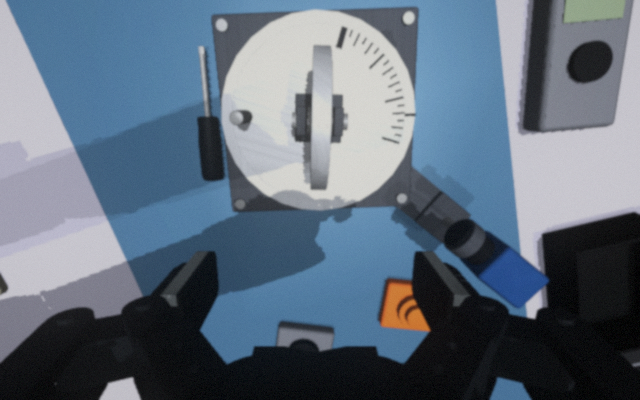

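```bash
python3 - <<'E'
from h import *
im=cv2.imread("pics/w2.png")[:,:,::-1]; crop(im,"w2c",200,430,5,220,3)
c=np.mean([atz("wrist",u,v,0.024) for u,v in [(222,24),(409,18),(403,198),(239,205)]],0); print("axis",c)
for n,(u,v),z in [("index",(410,115),.032),("zero",(342.5,37),.04),("handle",(237,117),.09)]:
    p=atz("wrist",u,v,z); d=p-c; print(n,p,np.hypot(*d[:2]),np.degrees(np.arctan2(d[1],d[0])))
a=atz("wrist",322,46,.113);b=atz("wrist",320,188,.113);print(a,b)
for u,v in [(322,46),(321,120),(320,188)]:
  print([atz("wrist",u,v,z).round(4) for z in (.113,.173)])
E
```

```text
axis [0.59013459 0.00352122 0.024     ]
index [ 0.68936757 -0.01918066  0.032     ] 0.1017966611492979 -12.88600714292985
zero [0.63397074 0.07541421 0.04      ] 0.08420338379059324 58.62759965293869
handle [0.51586006 0.02591715 0.09      ] 0.07757759854071353 163.220416498411
[0.60658639 0.06140536 0.113     ] [ 0.57491169 -0.05475477  0.113     ]
[array([0.6066, 0.0614, 0.113 ]), array([0.6025, 0.0523, 0.173 ])]
[array([0.591 , 0.0042, 0.113 ]), array([0.5901, 0.0067, 0.173 ])]
[array([ 0.5749, -0.0548,  0.113 ]), array([ 0.5773, -0.0402,  0.173 ])]
```

View pics/w2c.png

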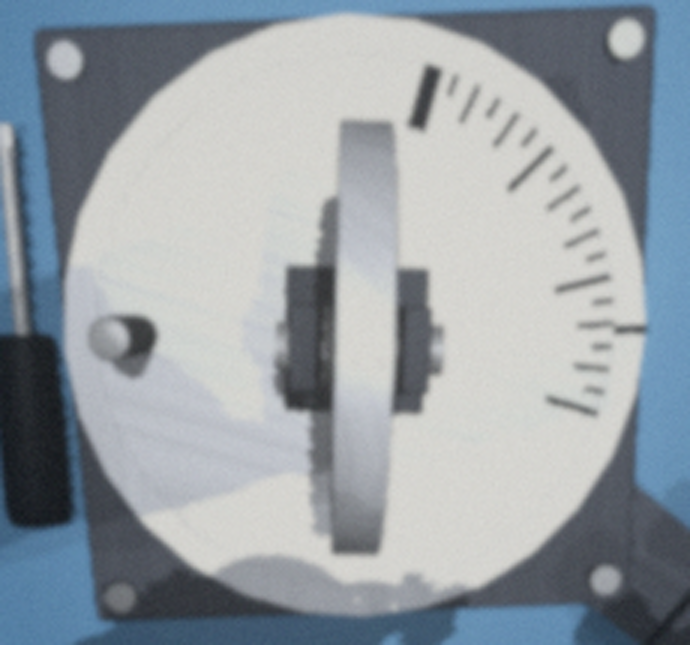

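```bash
python3 -m crank '[{"dr":[0.09,-0.024,0.0],"delta_pos":[0.001,0.001,-0.01],"grip":1},{"dr":[0.09,-0.024,0.0],"delta_pos":[0.001,0.001,-0.01],"grip":1},{"dr":[0.09,-0.024,0.0],"delta_pos":[0.001,0.001,-0.01],"grip":1},{"dr":[0.09,-0.024,0.0],"delta_pos":[0.001,0.001,-0.01],"grip":1},{"dr":[0.09,-0.024,0.0],"delta_pos":[0.001,0.001,-0.01],"grip":1},{"dr":[0.09,-0.024,0.0],"delta_pos":[0.002,0.001,-0.01],"grip":1},{"dr":[0,0,0],"delta_pos":[0,0,0],"grip":1},{"dr":[0,0,0],"delta_pos":[0,0,0],"grip":1}]'
cat >> h.py <<'E'
from scipy.spatial.transform import Rotation as R
C=np.array([.5895,.003,.113])
def st(ax=75.,C=C):
    o=get_obs(); a=np.radians(ax); e=np.array([np.cos(a),np.sin(a),0]); n=np.array([-np.sin(a),np.cos(a),0])
    M=R.from_rotvec(o['ee_rot']).as_matrix(); p=o['ee_pos']-C
    x,z,w=p@e,p[2],p@n
    print("t",o['time'],"pos",o['ee_pos'].round(4),"e %.1f n %.1f z %.1f mm R %.1f ang %.1f"%(x*1e3,w*1e3,z*1e3,1e3*np.hypot(x,z),np.degrees(np.arctan2(x,z))),"tilt %.1f"%np.degrees(np.arctan2(-M[:,2]@e,-M[2,2])),"lean_n %.1f"%np.degrees(np.arcsin(M[:,2]@n)),"jaw",np.degrees(np.arctan2(M[1,1],M[0,1])).round(1),"F",o['ft_force'].round(1),"gap",round(o['finger_gap'],4))
E
python3 - <<'E'
from h import *
st()
im=capture("wrist"); cv2.imwrite("pics/w3.png",im[:,:,::-1])
E
```

```text
time: 3.58
ee_pos: [0.5761, -0.0512, 0.2045]
ee_rot: [-2.179, -1.656, -0.661]
ft_force: [0.3, 1.2, 1.0]
finger_gap: 0.0854
t 3.5833 pos [ 0.5761 -0.0512  0.2045] e -55.9 n -1.1 z 91.5 mm R 107.2 ang -31.4 tilt -32.9 lean_n -1.5 jaw -15.9 F [0.3 1.2 1. ] gap 0.0854
```

View pics/w3.png

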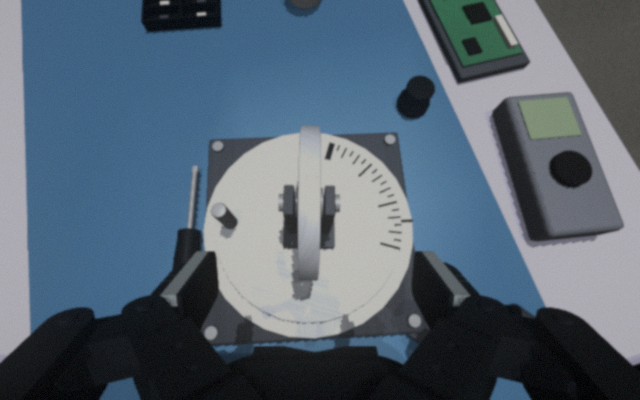

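```bash
python3 - <<'E'
from h import *
im=cv2.imread("pics/w3.png")
# edges of the rim per row
g=cv2.GaussianBlur(cv2.cvtColor(im,cv2.COLOR_BGR2GRAY),(3,3),0)
crop(im[:,:,::-1],"w3c",260,360,120,290,4)
a=np.radians(75); e=np.array([np.cos(a),np.sin(a),0]); n=np.array([-np.sin(a),np.cos(a),0])
for dn in (-3,0,3):
  print(dn,[proj("wrist",C+n*dn*1e-3+.06*(np.sin(t)*e+np.cos(t)*np.array([0,0,1]))).round(1).tolist() for t in np.radians([-80,-50,-30,0,30])])
E
```

```text
-3 [[314.3, 276.4], [314.8, 252.3], [314.9, 223.2], [314.4, 173.0], [313.5, 135.8]]
0 [[310.0, 276.5], [310.1, 252.3], [310.0, 223.2], [309.6, 173.0], [309.0, 135.8]]
3 [[305.8, 276.5], [305.5, 252.4], [305.1, 223.3], [304.7, 173.0], [304.5, 135.8]]
```

View pics/w3c.png

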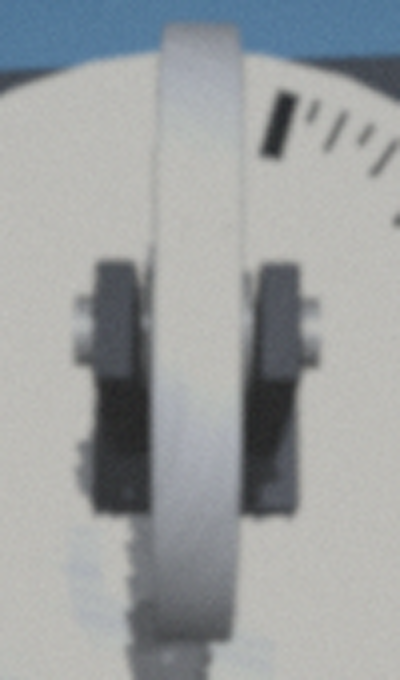

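```bash
python3 -m crank '[{"dr":[0,0,0],"delta_pos":[0.002,0.009,-0.0145],"grip":1},{"dr":[0,0,0],"delta_pos":[0.002,0.009,-0.0145],"grip":1},{"dr":[0,0,0],"delta_pos":[0.002,0.009,-0.0145],"grip":1},{"dr":[0,0,0],"delta_pos":[0.002,0.009,-0.0145],"grip":1},{"dr":[0,0,0],"delta_pos":[0,0,0],"grip":1}]'
python3 - <<'E'
from h import *
st(74)
im=capture("wrist"); cv2.imwrite("pics/w4.png",im[:,:,::-1])
im=capture("side"); crop(im,"s4",255,375,100,220,5)
E
```

```text
time: 4.05
ee_pos: [0.5868, -0.0123, 0.1513]
ee_rot: [-2.185, -1.678, -0.655]
ft_force: [-1.1, 0.7, -0.4]
finger_gap: 0.0855
t 4.05 pos [ 0.5868 -0.0123  0.1513] e -15.4 n -1.6 z 38.3 mm R 41.3 ang -21.9 tilt -32.0 lean_n -1.3 jaw -15.5 F [-1.1  0.7 -0.4] gap 0.0855
```

View pics/w4.png

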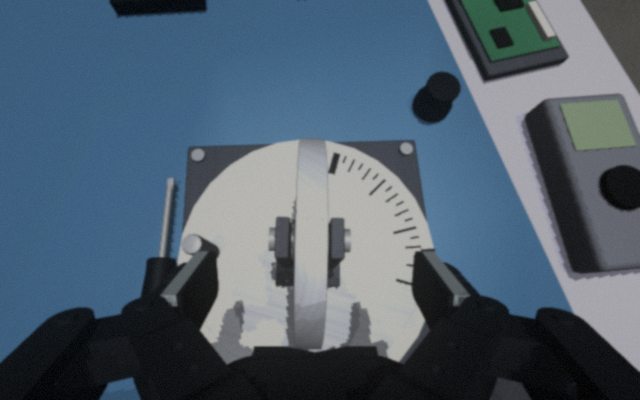

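View pics/s4.png

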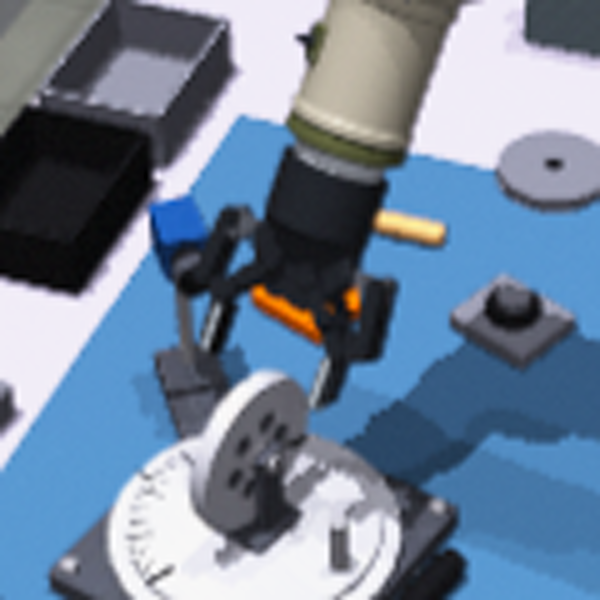

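```bash
python3 -m crank '[{"dr":[0,0,0],"delta_pos":[-0.003,-0.005,-0.009],"grip":1},{"dr":[0,0,0],"delta_pos":[0,0,0],"grip":0.4},{"dr":[0,0,0],"delta_pos":[0,0,0],"grip":0.3},{"dr":[0,0,0],"delta_pos":[0,0,0],"grip":0.25},{"dr":[0,0,0],"delta_pos":[0,0,0],"grip":0.25},{"dr":[0,0,0],"delta_pos":[0,0,0],"grip":0.25}]'
python3 - <<'E'
from h import *
st(74)
im=capture("wrist"); cv2.imwrite("pics/w5.png",im[:,:,::-1])
E
```

```text
time: 4.65
ee_pos: [0.5868, -0.0231, 0.1485]
ee_rot: [-2.194, -1.682, -0.661]
ft_force: [0.2, -1.0, -0.3]
finger_gap: 0.0257
t 4.65 pos [ 0.5868 -0.0231  0.1485] e -25.9 n -4.6 z 35.5 mm R 43.9 ang -36.1 tilt -31.7 lean_n -1.9 jaw -15.7 F [ 0.2 -1.  -0.3] gap 0.0257
```

View pics/w5.png

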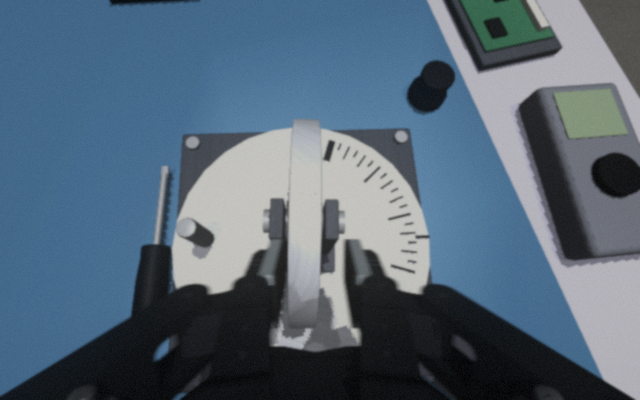

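```bash
python3 -m crank '[{"dr":[0,0,0],"delta_pos":[-0.004,0.004,-0.006],"grip":0.3},{"dr":[0,0,0],"delta_pos":[0,0,0],"grip":0.3},{"dr":[0,0,0],"delta_pos":[0,0,0],"grip":0.3}]'
python3 - <<'E'
from h import *
st(74)
E
```

```text
time: 4.95
ee_pos: [0.5817, -0.0187, 0.1418]
ee_rot: [-2.194, -1.682, -0.66]
ft_force: [0.1, -0.1, 1.0]
finger_gap: 0.0253
t 4.95 pos [ 0.5817 -0.0187  0.1418] e -23.0 n 1.5 z 28.8 mm R 36.9 ang -38.6 tilt -31.7 lean_n -1.8 jaw -15.7 F [ 0.1 -0.1  1. ] gap 0.0253
```

```bash
python3 -m crank '[{"dr":[0,0,0],"delta_pos":[0.0013,0,0],"grip":0.3},{"dr":[0,0,0],"delta_pos":[0,0,0],"grip":0.22},{"dr":[0,0,0],"delta_pos":[0,0,0],"grip":0.15},{"dr":[0,0,0],"delta_pos":[0,0,0],"grip":0.15},{"dr":[0,0,0],"delta_pos":[0,0,0],"grip":0.15}]'
python3 - <<'E'
from h import *
st(74)
im=capture("wrist"); crop(im,"w6",180,440,100,360,3)
E
```

```text
time: 5.37
ee_pos: [0.5835, -0.0186, 0.1421]
ee_rot: [-2.194, -1.681, -0.661]
ft_force: [0.8, -0.9, 0.0]
finger_gap: 0.0135
t 5.3667 pos [ 0.5835 -0.0186  0.1421] e -22.4 n -0.2 z 29.1 mm R 36.7 ang -37.6 tilt -31.8 lean_n -1.9 jaw -15.8 F [ 0.8 -0.9  0. ] gap 0.0135
```

View pics/w6.png

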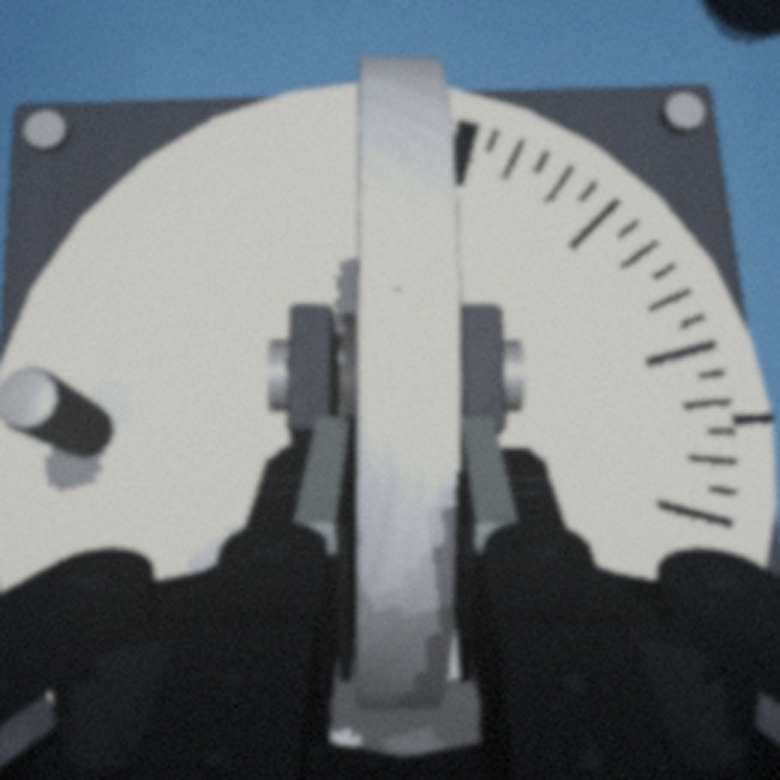

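```bash
python3 -m crank '[{"dr":[-0.096,0.028,0],"delta_pos":[0.0008,0.0029,0.0021],"grip":0.1},{"dr":[-0.096,0.028,0],"delta_pos":[0.0009,0.0031,0.0018],"grip":0.1},{"dr":[-0.096,0.028,0],"delta_pos":[0.0009,0.0032,0.0015],"grip":0.1},{"dr":[-0.096,0.028,0],"delta_pos":[0.001,0.0034,0.0011],"grip":0.1},{"dr":[-0.096,0.028,0],"delta_pos":[0.001,0.0035,0.0008],"grip":0.1}]'
python3 - <<'E'
from h import *
st(74)
E
```

```text
time: 5.83
ee_pos: [0.5866, -0.0068, 0.1486]
ee_rot: [2.501, 1.898, 0.083]
ft_force: [-0.4, 3.0, -16.0]
finger_gap: 0.013
t 5.8333 pos [ 0.5866 -0.0068  0.1486] e -10.3 n 0.1 z 35.6 mm R 37.0 ang -16.1 tilt -2.4 lean_n -1.8 jaw -15.6 F [ -0.4   3.  -16. ] gap 0.013
```

```bash
python3 -m crank '[{"dr":[-0.08,0.023,0],"delta_pos":[0.0011,0.0037,0.0009],"grip":0.1},{"dr":[-0.08,0.023,0],"delta_pos":[0.0011,0.0038,0.0005],"grip":0.1},{"dr":[-0.08,0.023,0],"delta_pos":[0.0011,0.0038,0.0001],"grip":0.1},{"dr":[-0.08,0.023,0],"delta_pos":[0.0011,0.0038,-0.0003],"grip":0.1},{"dr":[-0.08,0.023,0],"delta_pos":[0.0011,0.0037,-0.0007],"grip":0.1},{"dr":[-0.08,0.023,0],"delta_pos":[0.001,0.0036,-0.0011],"grip":0.1},{"dr":[0,0,0],"delta_pos":[0,0,0],"grip":0.1}]'
python3 - <<'E'
from h import *
st(74)
im=capture("side"); crop(im,"s7",255,375,100,220,6)
E
```

```text
time: 6.42
ee_pos: [0.592, 0.0137, 0.1475]
ee_rot: [2.193, 1.681, -0.538]
ft_force: [-1.9, -2.7, 6.3]
finger_gap: 0.0131
t 6.4167 pos [0.592  0.0137 0.1475] e 11.0 n 0.5 z 34.5 mm R 36.2 ang 17.7 tilt 28.8 lean_n -2.1 jaw -14.6 F [-1.9 -2.7  6.3] gap 0.0131
```

View pics/s7.png

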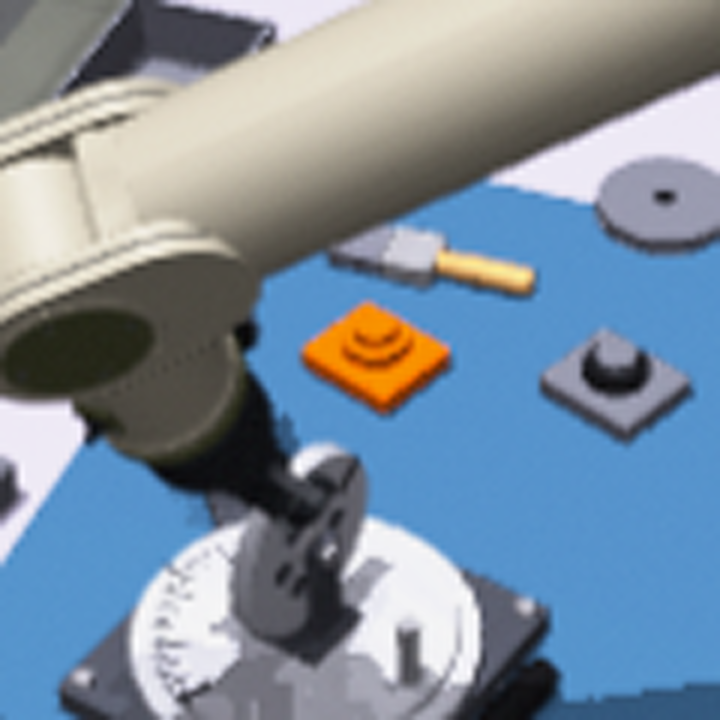

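```bash
python3 -m crank '[{"dr":[0,0,0],"delta_pos":[0,0,0],"grip":0.35},{"dr":[0,0,0],"delta_pos":[0,0,0],"grip":0.5},{"dr":[0,0,0],"delta_pos":[0,0,0],"grip":0.5},{"dr":[0,0,0],"delta_pos":[0.002,0.008,0.016],"grip":0.5},{"dr":[0,0,0],"delta_pos":[0.002,0.008,0.016],"grip":0.5},{"dr":[0,0,0],"delta_pos":[0.002,0.008,0.016],"grip":0.5},{"dr":[0,0,0],"delta_pos":[0.001,0.004,0.008],"grip":0.5}]'
python3 -m crank '[{"dr":[0.105,-0.03,0],"delta_pos":[-0.003,-0.01,0.002],"grip":0.6},{"dr":[0.105,-0.03,0],"delta_pos":[-0.003,-0.01,0.002],"grip":0.6},{"dr":[0.105,-0.03,0],"delta_pos":[-0.003,-0.01,0.002],"grip":0.6},{"dr":[0.105,-0.03,0],"delta_pos":[-0.003,-0.01,0.002],"grip":0.6},{"dr":[0.105,-0.03,0],"delta_pos":[-0.003,-0.01,0],"grip":0.6},{"dr":[0.105,-0.03,0],"delta_pos":[-0.003,-0.01,0],"grip":0.6},{"dr":[0.105,-0.03,0],"delta_pos":[-0.003,-0.01,-0.002],"grip":0.6},{"dr":[0.105,-0.03,0],"delta_pos":[-0.003,-0.01,-0.002],"grip":0.6},{"dr":[0.09,-0.025,0],"delta_pos":[-0.003,-0.01,-0.002],"grip":0.6},{"dr":[0,0,0],"delta_pos":[0,0,0],"grip":0.6},{"dr":[0,0,0],"delta_pos":[0,0,0],"grip":0.6}]'
python3 - <<'E'
from h import *
st(74)
im=capture("wrist"); crop(im,"w8",160,480,100,340,2.5)
im=capture("side"); crop(im,"s8",275,335,155,225,8)
E
```

```text
time: 7.05
ee_pos: [0.5974, 0.0399, 0.2031]
ee_rot: [2.202, 1.683, -0.538]
ft_force: [0.0, 0.4, 0.4]
finger_gap: 0.0431
time: 7.97
ee_pos: [0.5723, -0.0546, 0.21]
ee_rot: [-2.257, -1.679, -0.656]
ft_force: [0.2, 0.4, 1.3]
finger_gap: 0.0511
t 7.9667 pos [ 0.5723 -0.0546  0.21  ] e -60.1 n 0.6 z 97.0 mm R 114.1 ang -31.8 tilt -29.7 lean_n -4.0 jaw -17.7 F [0.2 0.4 1.3] gap 0.0511
```

View pics/w8.png

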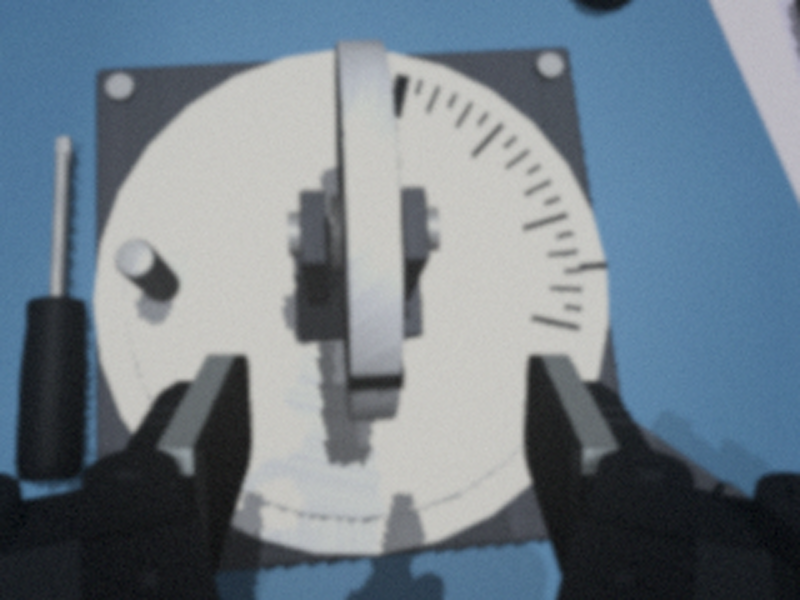

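View pics/s8.png

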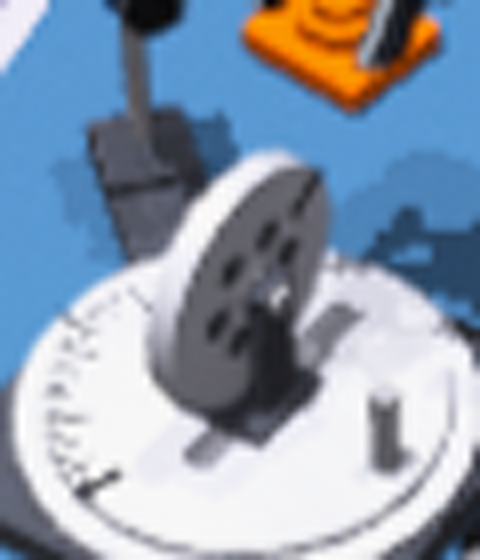

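```bash
cat >> h.py <<'E'
def rim(t,ax,dn=0,r=.06):
    a=np.radians(ax);e=np.array([np.cos(a),np.sin(a),0]); n=np.array([-np.sin(a),np.cos(a),0]);t=np.radians(t)
    return C+n*dn+r*(np.sin(t)*e+np.cos(t)*np.array([0,0,1]))
E
python3 - <<'E'
from h import *
for t in range(-75,-44,5): print(t,proj("wrist",rim(t,73)).round(1))
a=np.radians(163); 
for t in range(-75,-44,5): print(t,((proj("side",rim(t,73,.007,.05))-[275,155])*8).round(0))
E
```

```text
-75 [306.3 264.5]
-70 [306.5 261.9]
-65 [306.8 258.5]
-60 [307.1 254.5]
-55 [307.3 249.7]
-50 [307.6 244.2]
-45 [307.8 238.1]
-75 [318. 203.]
-70 [316. 198.]
-65 [314. 193.]
-60 [311. 189.]
-55 [307. 186.]
-50 [303. 184.]
-45 [299. 182.]
```

```bash
python3 - <<'E'
from h import *
for ax in (72,74,76):
  for dn in (-.002,0): print(ax,dn,[proj("wrist",rim(t,ax,dn)).round(1).tolist() for t in (-60,-30,0,30)])
d=[]
for n,(u,v),z in [("index",(597,266),.032),("zero",(402,96),.04),("handle",(136,252),.09)]:
    p=atz("wrist",160+u/2.5,100+v/2.5,z); q=p-C; print(n,np.hypot(*q[:2]),np.degrees(np.arctan2(q[1],q[0])))
E
```

```text
72 -0.002 [[308.7, 254.5], [310.7, 216.6], [311.9, 167.4], [311.7, 129.5]]
72 0 [[305.7, 254.4], [307.6, 216.5], [308.7, 167.3], [308.7, 129.4]]
74 -0.002 [[311.3, 254.4], [312.4, 216.5], [311.9, 167.3], [310.1, 129.4]]
74 0 [[308.4, 254.4], [309.2, 216.5], [308.7, 167.3], [307.2, 129.4]]
76 -0.002 [[314.0, 254.2], [314.0, 216.3], [311.9, 167.2], [308.6, 129.3]]
76 0 [[311.1, 254.3], [310.9, 216.5], [308.7, 167.3], [305.6, 129.4]]
index 0.10380571974342079 -12.88027579023466
zero 0.0835334675017959 59.24654223491847
handle 0.07727935321667402 164.30019573945168
```

```bash
python3 -m crank '[{"dr":[0.004,0.0145,0.011],"delta_pos":[0.0024,0.009,-0.017],"grip":0.6},{"dr":[0.004,0.0145,0.011],"delta_pos":[0.0024,0.009,-0.017],"grip":0.6},{"dr":[0.004,0.0145,0.011],"delta_pos":[0.0024,0.009,-0.015],"grip":0.6},{"dr":[0.004,0.0145,0.011],"delta_pos":[0.001,0.006,-0.011],"grip":0.6},{"dr":[0,0,0],"delta_pos":[0,0,0],"grip":0.6},{"dr":[0,0,0],"delta_pos":[0,0,0],"grip":0.5},{"dr":[0,0,0],"delta_pos":[0,0,0],"grip":0.4}]'
python3 - <<'E'
from h import *
st(75)
E
```

```text
time: 8.65
ee_pos: [0.5829, -0.0109, 0.1515]
ee_rot: [-2.187, -1.709, -0.58]
ft_force: [-0.7, -0.5, 0.1]
finger_gap: 0.0343
t 8.65 pos [ 0.5829 -0.0109  0.1515] e -15.1 n 2.7 z 38.5 mm R 41.4 ang -21.5 tilt -29.3 lean_n 0.0 jaw -14.1 F [-0.7 -0.5  0.1] gap 0.0343
```

```bash
python3 -m crank '[{"dr":[0,0,0],"delta_pos":[0.0008,-0.007,-0.009],"grip":0.35},{"dr":[0,0,0],"delta_pos":[0,0,0],"grip":0.3},{"dr":[0,0,0],"delta_pos":[0,0,0],"grip":0.3}]'
python3 - <<'E'
from h import *
st(75)
E
```

```text
time: 8.9
ee_pos: [0.5847, -0.0195, 0.1438]
ee_rot: [-2.189, -1.711, -0.583]
ft_force: [0.5, 0.2, -0.4]
finger_gap: 0.0258
t 8.9 pos [ 0.5847 -0.0195  0.1438] e -23.0 n -1.2 z 30.8 mm R 38.5 ang -36.7 tilt -29.3 lean_n -0.2 jaw -14.2 F [ 0.5  0.2 -0.4] gap 0.0258
```

```bash
python3 -m crank '[{"dr":[0,0,0],"delta_pos":[-0.001,0.0003,-0.001],"grip":0.25},{"dr":[0,0,0],"delta_pos":[0,0,0],"grip":0.18},{"dr":[0,0,0],"delta_pos":[0,0,0],"grip":0.1},{"dr":[0,0,0],"delta_pos":[0,0,0],"grip":0.1},{"dr":[0,0,0],"delta_pos":[0,0,0],"grip":0.1},{"dr":[-0.096,0.028,0],"delta_pos":[0.0008,0.003,0.0021],"grip":0.1},{"dr":[-0.096,0.028,0],"delta_pos":[0.0009,0.0033,0.0018],"grip":0.1},{"dr":[-0.096,0.028,0],"delta_pos":[0.0009,0.0034,0.0015],"grip":0.1},{"dr":[-0.096,0.028,0],"delta_pos":[0.001,0.0036,0.0011],"grip":0.1},{"dr":[-0.096,0.028,0],"delta_pos":[0.001,0.0037,0.0008],"grip":0.1}]'
python3 - <<'E'
from h import *
st(75)
E
```

```text
time: 9.73
ee_pos: [0.5861, -0.0079, 0.1504]
ee_rot: [-2.492, -1.911, 0.008]
ft_force: [-2.8, 3.3, -14.7]
finger_gap: 0.0127
t 9.7333 pos [ 0.5861 -0.0079  0.1504] e -11.4 n 0.5 z 37.4 mm R 39.1 ang -17.0 tilt 0.2 lean_n 0.2 jaw -15.0 F [ -2.8   3.3 -14.7] gap 0.0127
```

```bash
python3 -m crank '[{"dr":[-0.074,0.02,0],"delta_pos":[0.0011,0.004,0.0009],"grip":0.1},{"dr":[-0.074,0.02,0],"delta_pos":[0.0011,0.004,0.0005],"grip":0.1},{"dr":[-0.074,0.02,0],"delta_pos":[0.0011,0.004,0.0001],"grip":0.1},{"dr":[-0.074,0.02,0],"delta_pos":[0.0011,0.0039,-0.0003],"grip":0.1},{"dr":[-0.074,0.02,0],"delta_pos":[0.0011,0.0038,-0.0007],"grip":0.1},{"dr":[-0.074,0.02,0],"delta_pos":[0.001,0.0037,-0.0011],"grip":0.1},{"dr":[0,0,0],"delta_pos":[0,0,0],"grip":0.1},{"dr":[0,0,0],"delta_pos":[0,0,0],"grip":0.1}]'
python3 - <<'E'
from h import *
st(75)
im=capture("wrist"); crop(im,"w9",160,480,100,340,2.5)
im=capture("side"); crop(im,"s9",275,335,155,225,8)
E
```

```text
time: 10.4
ee_pos: [0.5915, 0.0129, 0.1499]
ee_rot: [2.203, 1.689, -0.572]
ft_force: [-3.3, -3.3, 5.8]
finger_gap: 0.0125
t 10.4 pos [0.5915 0.0129 0.1499] e 10.1 n 0.7 z 36.9 mm R 38.2 ang 15.3 tilt 29.1 lean_n 0.0 jaw -15.0 F [-3.3 -3.3  5.8] gap 0.0125
```

View pics/w9.png

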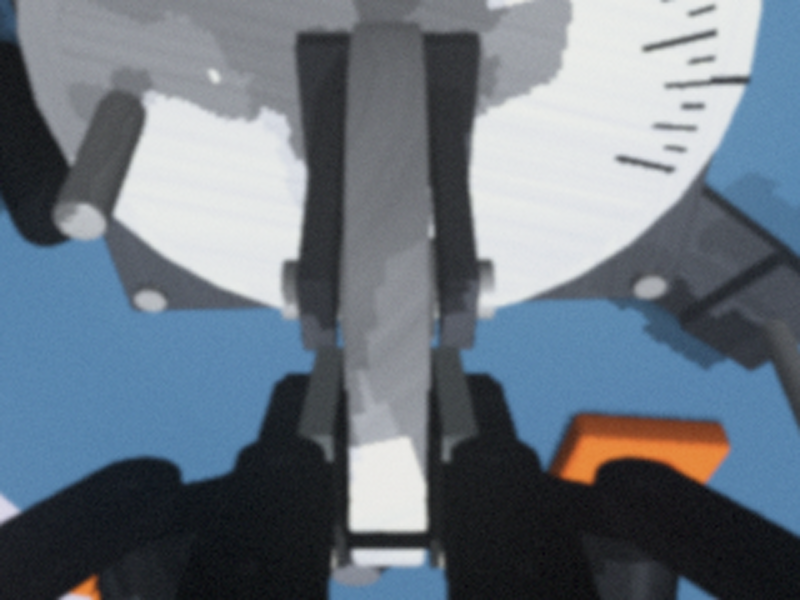

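View pics/s9.png

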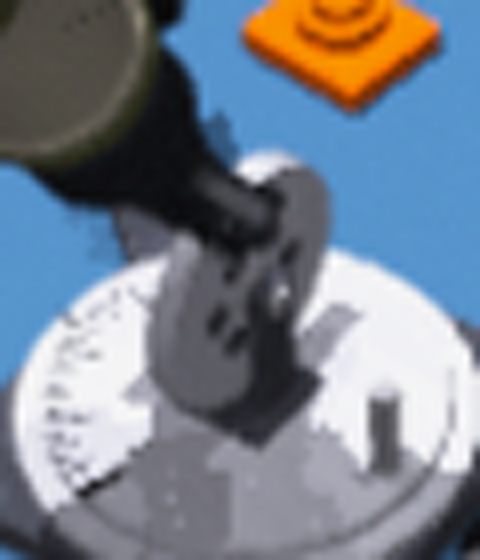

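```bash
python3 - <<'E'
from h import *
for t in range(-15,21,5): print(t,proj("wrist",rim(t,75)).round(1))
E
python3 -m crank '[{"dr":[0,0,0],"delta_pos":[0,0,0],"grip":0.3},{"dr":[0,0,0],"delta_pos":[0,0,0],"grip":0.5},{"dr":[0,0,0],"delta_pos":[0,0,0],"grip":0.5},{"dr":[0,0,0],"delta_pos":[0.002,0.008,0.016],"grip":0.5},{"dr":[0,0,0],"delta_pos":[0.002,0.008,0.016],"grip":0.5},{"dr":[0,0,0],"delta_pos":[0.002,0.008,0.016],"grip":0.5},{"dr":[0.1,-0.027,0],"delta_pos":[0,0.002,0.014],"grip":0.5},{"dr":[0.1,-0.027,0],"delta_pos":[0,-0.008,0.01],"grip":0.5},{"dr":[0.1,-0.027,0],"delta_pos":[-0.01,-0.01,0.01],"grip":0.3},{"dr":[0.1,-0.027,0],"delta_pos":[-0.01,-0.01,0.01],"grip":0.2},{"dr":[0.1,-0.027,0],"delta_pos":[-0.01,-0.02,0.01],"grip":0.1}]'
python3 - <<'E'
from h import *
st(75)
im=capture("wrist"); cv2.imwrite("pics/w10.png",im[:,:,::-1])
im=capture("side"); crop(im,"s10",275,335,155,225,8)
E
```

```text
-15 [315.2 323. ]
-10 [315.2 320.5]
-5 [315.2 316.9]
0 [315.2 312. ]
5 [315.2 305.9]
10 [315.2 298.6]
15 [315.2 290. ]
20 [315.1 280.3]
time: 11.42
ee_pos: [0.5678, 0.0017, 0.2539]
ee_rot: [-2.46, -1.917, -0.059]
ft_force: [0.2, -0.3, -0.4]
finger_gap: 0.0089
t 11.4167 pos [0.5678 0.0017 0.2539] e -6.8 n 20.7 z 140.9 mm R 141.0 ang -2.8 tilt -2.5 lean_n -0.3 jaw -14.2 F [ 0.2 -0.3 -0.4] gap 0.0089
```

View pics/w10.png

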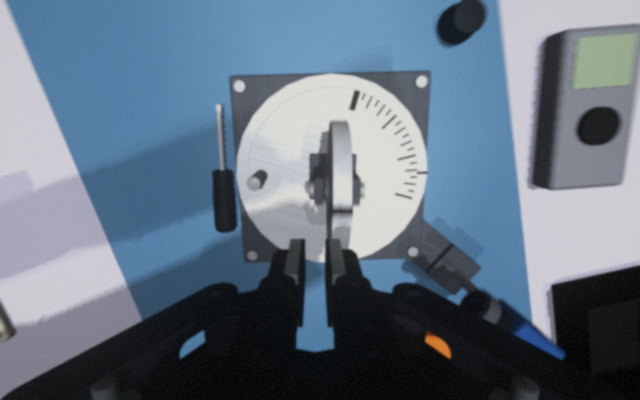

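View pics/s10.png

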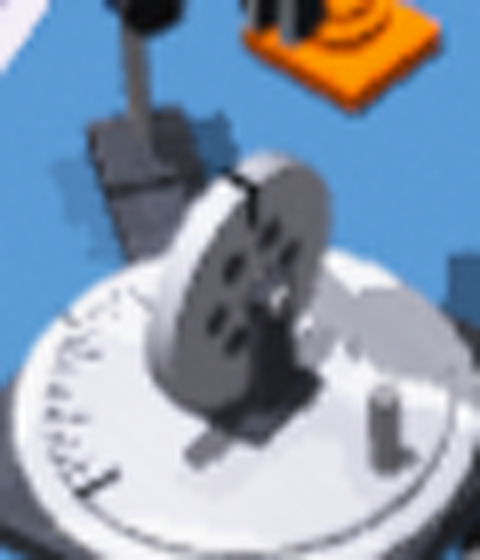

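```bash
python3 - <<'E'
from h import *
im=cv2.imread("pics/w10.png")[:,:,::-1]; crop(im,"w10c",220,440,60,270,3.5)
for t in range(-10,16,5): print(t,proj("wrist",rim(t,75)).round(1),((proj("side",rim(t,75,0.007))-[275,155])*8).round(0),((proj("side",rim(t,75,0.007,.037))-[275,155])*8).round(0))
E
```

```text
-10 [337.8 200.8] [261. 174.] [257. 217.]
-5 [338. 194.] [254. 179.] [253. 220.]
0 [338.1 186.8] [246. 186.] [248. 224.]
5 [338.2 179.5] [239. 193.] [244. 229.]
10 [338.3 172.1] [232. 201.] [240. 233.]
15 [338.2 164.7] [225. 210.] [235. 239.]
```

View pics/w10c.png

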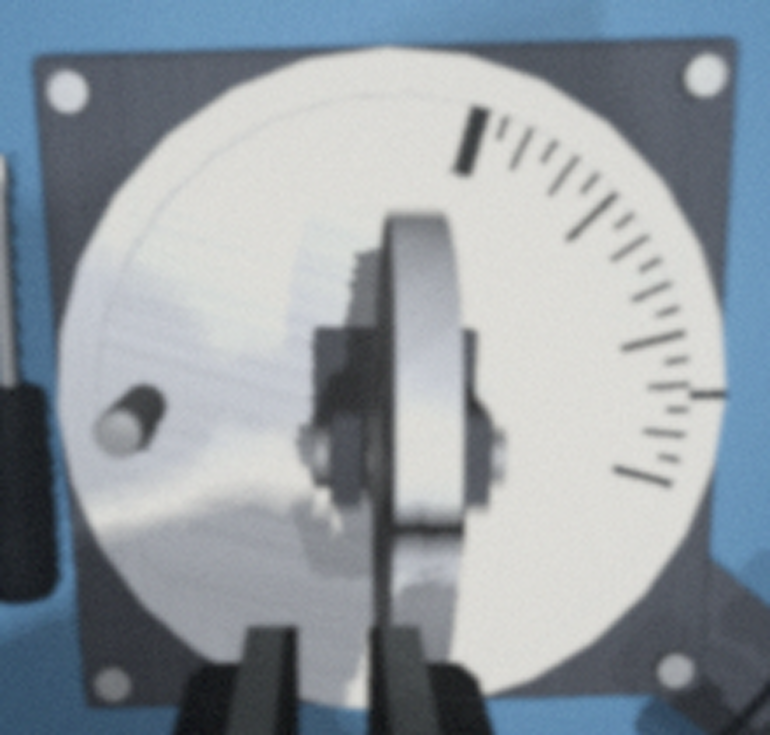

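```bash
python3 - <<'E'
from h import *
st(75)
im=capture("wrist"); crop(im,"w11c",220,440,60,270,3.5)
im=capture("side"); crop(im,"s11",285,330,170,210,14)
for t in range(-15,16,5): print(t,((proj("wrist",rim(t,75))-[220,60])*3.5).round(0),[((proj("side",rim(t,75,0.007,r))-[285,170])*14).round(0).tolist() for r in (.06,.037)],((proj("side",rim(t,75,-0.007))-[285,170])*14).round(0))
print(((proj("wrist",rim(0,75,0,0)+[0,0,-.073])-[220,60])*3.5))
E
```

```text
t 11.5167 pos [ 0.5675 -0.01    0.2552] e -18.3 n 17.9 z 142.2 mm R 143.4 ang -7.3 tilt -2.2 lean_n -0.4 jaw -15.1 F [ 0.3 -1.4 -0.9] gap 0.0085
-15 [422. 548.] [[329.0, 85.0], [318.0, 164.0]] [284.  63.]
-10 [423. 526.] [[316.0, 94.0], [310.0, 169.0]] [271.  72.]
-5 [424. 502.] [[304.0, 104.0], [303.0, 175.0]] [259.  81.]
0 [425. 477.] [[291.0, 115.0], [295.0, 182.0]] [246.  93.]
5 [426. 452.] [[278.0, 128.0], [287.0, 190.0]] [233. 105.]
10 [426. 426.] [[265.0, 142.0], [279.0, 199.0]] [220. 119.]
15 [426. 400.] [[253.0, 157.0], [272.0, 208.0]] [208. 134.]
[389.80182131 383.10024356]
```

View pics/w11c.png

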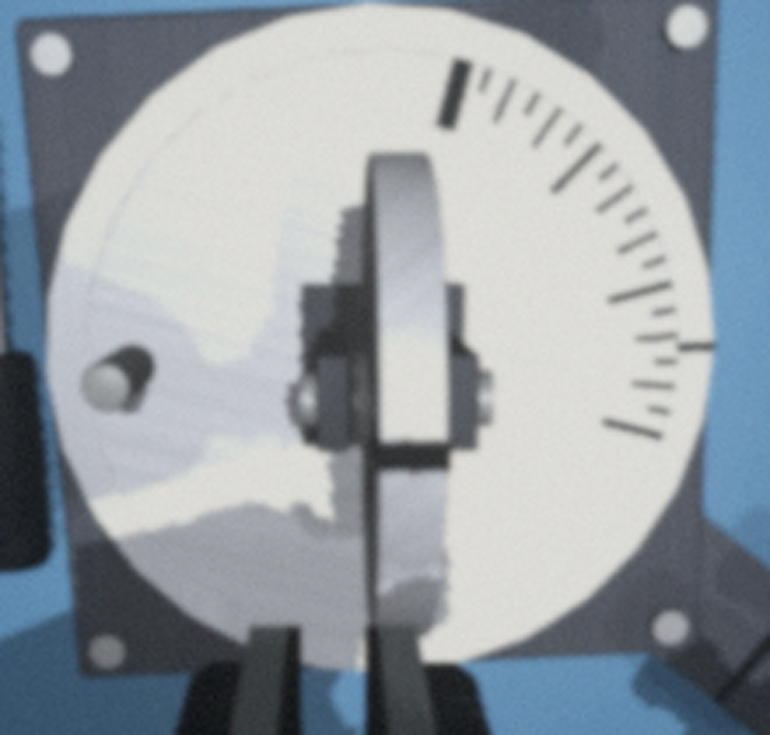

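View pics/s11.png

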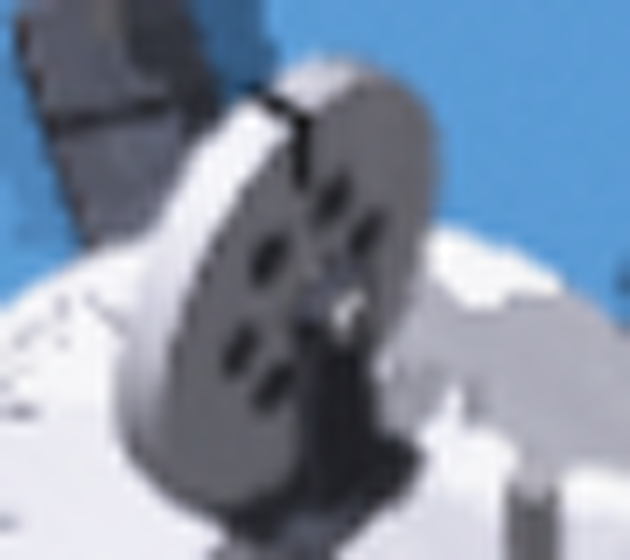

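```bash
python3 - <<'E'
from h import *
st(75); 
pr={t:((proj("wrist",rim(t,75))-[220,60])*3.5).round(0) for t in range(-10,11,5)}; b=((proj("wrist",[C[0],C[1],.024])-[220,60])*3.5).round(0)
im=capture("wrist"); crop(im,"w12c",220,440,60,270,3.5)
st(75);print(pr,b)
E
```

```text
t 11.6167 pos [ 0.5674 -0.0032  0.2531] e -11.7 n 19.8 z 140.1 mm R 140.6 ang -4.8 tilt -2.1 lean_n -0.2 jaw -14.6 F [-0.6  2.1 -1. ] gap 0.0089
t 11.6667 pos [ 0.5674 -0.001   0.2525] e -9.6 n 20.4 z 139.5 mm R 139.9 ang -3.9 tilt -2.1 lean_n -0.1 jaw -14.4 F [0.1 0.7 0.1] gap 0.0083
{-10: array([423., 526.]), -5: array([424., 502.]), 0: array([425., 477.]), 5: array([426., 452.]), 10: array([426., 426.])} [387. 376.]
```

View pics/w12c.png

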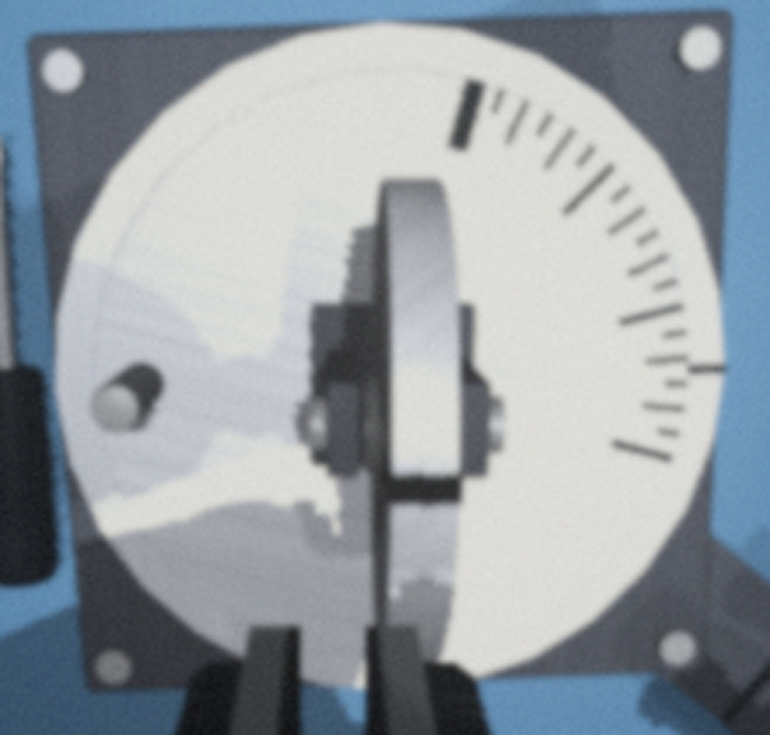

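```bash
python3 - <<'E'
from h import *
for i in range(10): capture("top")
st(75)
for i in range(6): capture("top")
st(75); 
pr={t:((proj("wrist",rim(t,75))-[220,60])*3.5).round(0) for t in range(-15,11,5)}; b=((proj("wrist",[C[0],C[1],.024])-[220,60])*3.5).round(0)
im=capture("wrist"); crop(im,"w13c",220,440,60,270,3.5)
st(75);print(pr,b)
E
```

```text
t 12.1667 pos [ 5.674e-01 -1.000e-04  2.520e-01] e -8.7 n 20.5 z 139.0 mm R 139.2 ang -3.6 tilt -2.1 lean_n -0.0 jaw -14.3 F [0.8 0.4 0.2] gap 0.0086
t 12.4667 pos [ 5.674e-01 -5.000e-04  2.521e-01] e -9.1 n 20.4 z 139.1 mm R 139.4 ang -3.7 tilt -2.1 lean_n -0.1 jaw -14.3 F [-0.7  0.3  0.1] gap 0.0084
t 12.5167 pos [ 5.674e-01 -5.000e-04  2.521e-01] e -9.1 n 20.4 z 139.1 mm R 139.4 ang -3.8 tilt -2.1 lean_n -0.1 jaw -14.3 F [-0.6 -0.5 -0.1] gap 0.0088
{-15: array([426., 563.]), -10: array([428., 540.]), -5: array([429., 517.]), 0: array([430., 492.]), 5: array([430., 466.]), 10: array([431., 440.])} [391. 385.]
```

View pics/w13c.png

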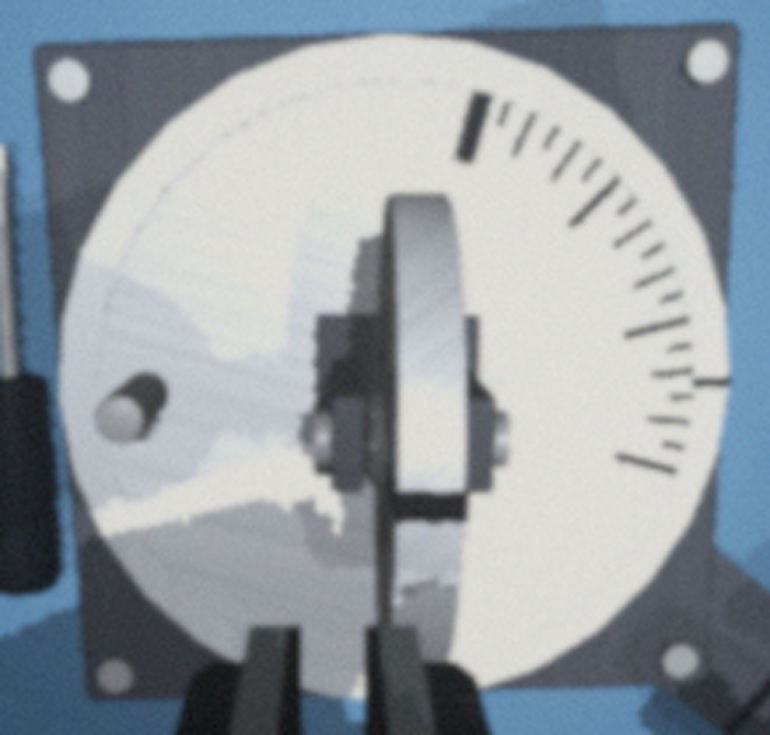

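```bash
python3 -m crank '[{"dr":[0,0,0],"delta_pos":[-0.02,-0.007,0],"grip":0},{"dr":[0,0,0],"delta_pos":[-0.02,-0.007,0],"grip":0},{"dr":[0,0,0],"delta_pos":[-0.012,-0.004,0],"grip":0},{"dr":[0,0,0],"delta_pos":[0,0,0],"grip":0},{"dr":[0,0,0],"delta_pos":[0,0,-0.025],"grip":0},{"dr":[0,0,0],"delta_pos":[0,0,-0.03],"grip":0},{"dr":[0,0,0],"delta_pos":[0,0,-0.025],"grip":0},{"dr":[0,0,0],"delta_pos":[0,0,-0.015],"grip":0},{"dr":[0,0,0],"delta_pos":[0,0,0],"grip":0}]'
python3 - <<'E'
from h import *
for i in range(3): im=capture("top")
st(75)
im=capture("wrist"); cv2.imwrite("pics/w14.png",im[:,:,::-1])
print(proj("wrist",[.5143,.0238,.09]))
E
```

```text
time: 13.27
ee_pos: [0.5166, -0.0183, 0.1558]
ee_rot: [-2.468, -1.916, -0.056]
ft_force: [0.3, 0.2, -0.8]
finger_gap: 0.0001
t 13.4167 pos [ 0.5185 -0.0183  0.1596] e -38.9 n 63.1 z 46.6 mm R 60.8 ang -39.9 tilt -2.3 lean_n -0.7 jaw -14.3 F [ 1.1 -0.5  0.4] gap 0.0
[289.87359969 158.55068243]
```

View pics/w14.png

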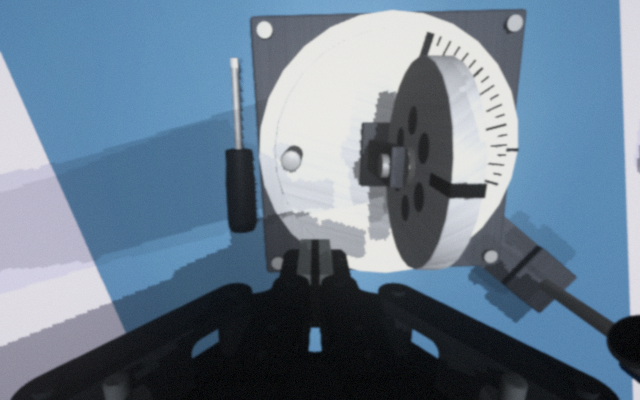

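```bash
python3 -m crank '[{"dr":[0.01,0,0],"delta_pos":[-0.007,0.002,-0.02],"grip":0},{"dr":[0.01,0,0],"delta_pos":[-0.005,0.001,-0.025],"grip":0},{"dr":[0.01,0,0],"delta_pos":[0,0,-0.025],"grip":0},{"dr":[0,0,0],"delta_pos":[0,0,-0.018],"grip":0},{"dr":[0,0,0],"delta_pos":[0,0,-0.008],"grip":0},{"dr":[0,0,0],"delta_pos":[0,0,0],"grip":0}]'
python3 - <<'E'
from h import *
st(75)
E
```

```text
time: 13.97
ee_pos: [0.5139, -0.0152, 0.0708]
ee_rot: [-2.46, -1.91, -0.113]
ft_force: [0.4, 0.6, -0.3]
finger_gap: 0.0001
t 13.9667 pos [ 0.5139 -0.0152  0.0708] e -37.1 n 68.3 z -42.2 mm R 56.2 ang -138.7 tilt -4.2 lean_n -1.4 jaw -14.4 F [ 0.4  0.6 -0.3] gap 0.0001
```

```bash
python3 -m crank '[{"dr":[-0.035,0.015,0],"delta_pos":[-0.005,0.001,-0.006],"grip":0},{"dr":[-0.03,0.015,0],"delta_pos":[-0.003,0.001,-0.005],"grip":0},{"dr":[0,0,0],"delta_pos":[0,0,0],"grip":0}]'
python3 - <<'E'
from h import *
capture("top");st(75)
E
```

```text
time: 14.22
ee_pos: [0.5088, -0.014, 0.0639]
ee_rot: [2.473, 1.916, 0.016]
ft_force: [-0.6, -0.8, -0.0]
finger_gap: 0.0
t 14.2667 pos [ 0.5093 -0.0143  0.0644] e -37.4 n 73.0 z -48.6 mm R 61.3 ang -142.4 tilt -0.1 lean_n -1.0 jaw -14.5 F [0.6 0.3 0.4] gap 0.0004
```

```bash
python3 -m crank '[{"dr":[0,0,0],"delta_pos":[-0.001,0.008,0],"grip":0},{"dr":[0,0,0],"delta_pos":[0,0.008,0],"grip":0},{"dr":[0,0,-0.09],"delta_pos":[0.001,0.008,0],"grip":0},{"dr":[0,0,-0.1],"delta_pos":[0.0015,0.008,0],"grip":0},{"dr":[0,0,-0.1],"delta_pos":[0.0023,0.0079,0],"grip":0}]'
cat >> h.py <<'E'
def pol():
    o=get_obs(); p=o['ee_pos']-C; M=R.from_rotvec(o['ee_rot']).as_matrix()
    print("t",round(o['time'],2),"R %.1f phi %.1f z %.4f"%(1e3*np.hypot(*p[:2]),np.degrees(np.arctan2(p[1],p[0])),o['ee_pos'][2]),"jaw",np.degrees(np.arctan2(M[1,1],M[0,1])).round(1),"F",o['ft_force'].round(1))
def hd(z=.09):
    pass
E
python3 - <<'E'
from h import *
pol();im=capture("wrist"); cv2.imwrite("pics/w15.png",im[:,:,::-1]);pol()
E
```

```text
time: 14.68
ee_pos: [0.5146, 0.0251, 0.0683]
ee_rot: [2.73, 1.519, 0.022]
ft_force: [-0.5, -3.2, -1.4]
finger_gap: 0.0002
t 14.68 R 78.1 phi 163.5 z 0.0683 jaw -31.8 F [-0.5 -3.2 -1.4]
t 14.73 R 78.1 phi 161.8 z 0.0686 jaw -32.2 F [0.2 1.8 0.9]
```

View pics/w15.png

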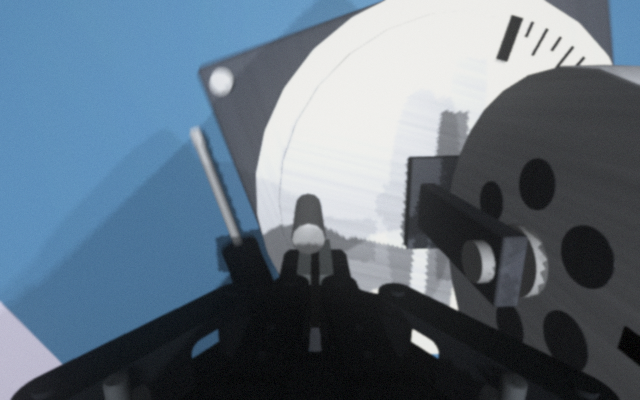

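```bash
python3 -m crank '[{"dr":[0,0,-0.09],"delta_pos":[0.0029,0.0076,-0.002],"grip":0},{"dr":[0,0,-0.09],"delta_pos":[0.0037,0.0073,-0.002],"grip":0},{"dr":[0,0,-0.05],"delta_pos":[0.002,0.0035,0],"grip":0},{"dr":[0,0,0],"delta_pos":[0,0,0],"grip":0}]'
python3 - <<'E'
from h import *
pol()
for i in range(4):im=capture("top")
crop(im,"t16",275,375,140,240,6);pol()
E
```

```text
time: 15.07
ee_pos: [0.5246, 0.047, 0.0666]
ee_rot: [2.89, 1.183, 0.024]
ft_force: [-0.2, -0.8, -0.6]
finger_gap: 0.0001
t 15.07 R 78.4 phi 145.9 z 0.0666 jaw -45.5 F [-0.2 -0.8 -0.6]
t 15.27 R 77.9 phi 146.7 z 0.0665 jaw -45.4 F [-0.1 -0.4  0.2]
```

View pics/t16.png

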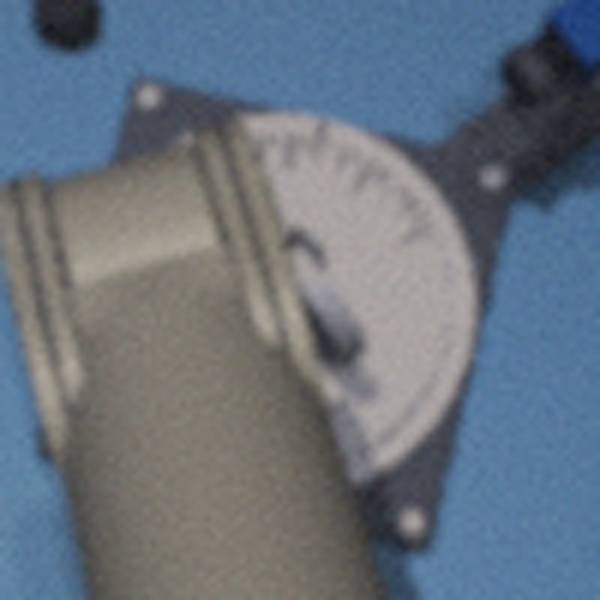

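```bash
python3 - <<'E'
from h import *
pol();im=capture("wrist"); cv2.imwrite("pics/w17.png",im[:,:,::-1])
print([(z,proj("wrist",[C[0]+.102*np.cos(np.radians(-12.9)),C[1]+.102*np.sin(np.radians(-12.9)),.032]).round(0)) for z in [0]])
for ph in range(10,50,10): print(ph,proj("wrist",[C[0]+.084*np.cos(np.radians(ph)),C[1]+.084*np.sin(np.radians(ph)),.04]).round(0))
im=capture("side"); crop(im,"s17",255,355,140,240,6)
E
```

```text
t 15.27 R 77.9 phi 146.7 z 0.0665 jaw -45.4 F [-0.1 -0.4  0.2]
[(0, array([617., 104.]))]
10 [563.  74.]
20 [540.  58.]
30 [514.  47.]
40 [485.  41.]
```

View pics/w17.png

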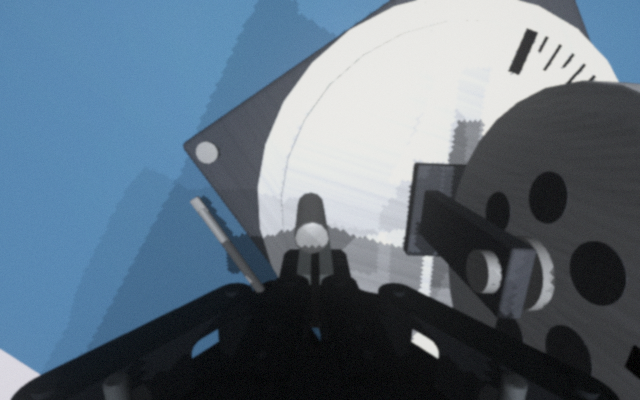

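View pics/s17.png

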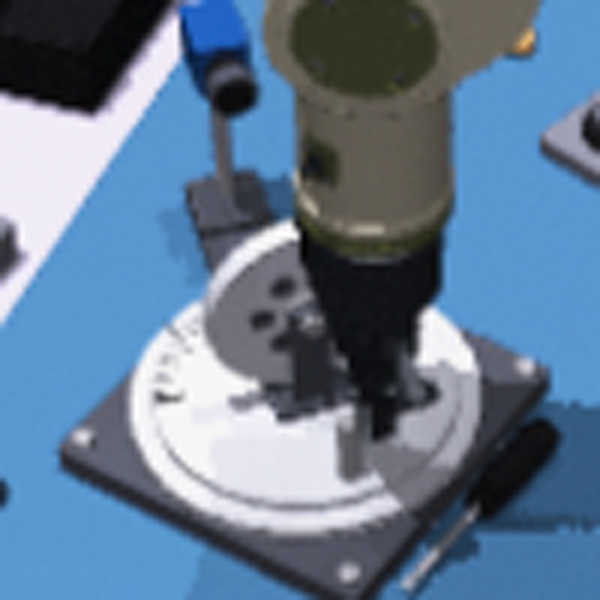

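```bash
python3 - <<'E'
from h import *
for (u,v),z in [((523,51),.04),((312,235),.09)]:
    q=atz("wrist",u,v,z)-C; print(np.hypot(*q[:2]),np.degrees(np.arctan2(q[1],q[0])))
E
```

```text
0.0835949702140871 26.484781087694003
0.07778016937901208 131.21542038765128
```

```bash
python3 -m crank '[{"dr":[0,0,-0.07],"delta_pos":[0.0032,0.0045,0],"grip":0},{"dr":[0,0,-0.05],"delta_pos":[0.0023,0.0026,0],"grip":0},{"dr":[0,0,-0.02],"delta_pos":[0.001,0.001,0],"grip":0},{"dr":[0,0,0],"delta_pos":[0,0,0],"grip":0}]'
python3 - <<'E'
from h import *
for i in range(4): capture("top")
pol();im=capture("wrist"); cv2.imwrite("pics/w18.png",im[:,:,::-1])
E
```

```text
time: 15.7
ee_pos: [0.5295, 0.0521, 0.0661]
ee_rot: [2.966, 0.973, 0.017]
ft_force: [0.1, -0.5, 0.1]
finger_gap: -0.0001
t 15.9 R 77.4 phi 140.7 z 0.0662 jaw -53.6 F [-0.  -0.7  0.2]
```

View pics/w18.png

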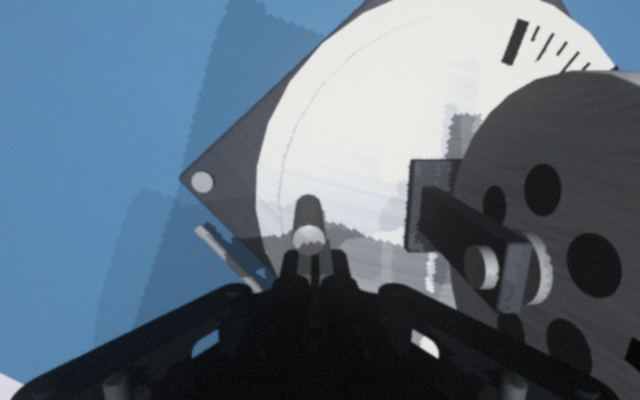

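```bash
python3 - <<'E'
from h import *
for (u,v),z in [((515.5,42.5),.04),((309,239),.09)]:
    q=atz("wrist",u,v,z)-C; print(np.hypot(*q[:2]),np.degrees(np.arctan2(q[1],q[0])))
E
```

```text
0.08346223972591892 20.77716541783892
0.0777027692095394 126.13470473005594
```

```bash
python3 -m crank '[{"dr":[0,0,-0.04],"delta_pos":[0.0026,0.0029,0],"grip":0},{"dr":[0,0,-0.02],"delta_pos":[0.0013,0.0014,0],"grip":0},{"dr":[0,0,0],"delta_pos":[0,0,0],"grip":0},{"dr":[0,0,0],"delta_pos":[0,0,0],"grip":0}]'
python3 - <<'E'
from h import *
for i in range(4): capture("top")
pol();im=capture("wrist"); cv2.imwrite("pics/w19.png",im[:,:,::-1]); crop(im,"w19c",440,640,0,150,4)
E
```

```text
time: 16.28
ee_pos: [0.5329, 0.0555, 0.066]
ee_rot: [2.993, 0.884, 0.014]
ft_force: [-1.2, 1.1, -0.8]
finger_gap: 0.0001
t 16.48 R 77.2 phi 137.2 z 0.0660 jaw -57.1 F [0.4 0.1 0.5]
```

View pics/w19c.png

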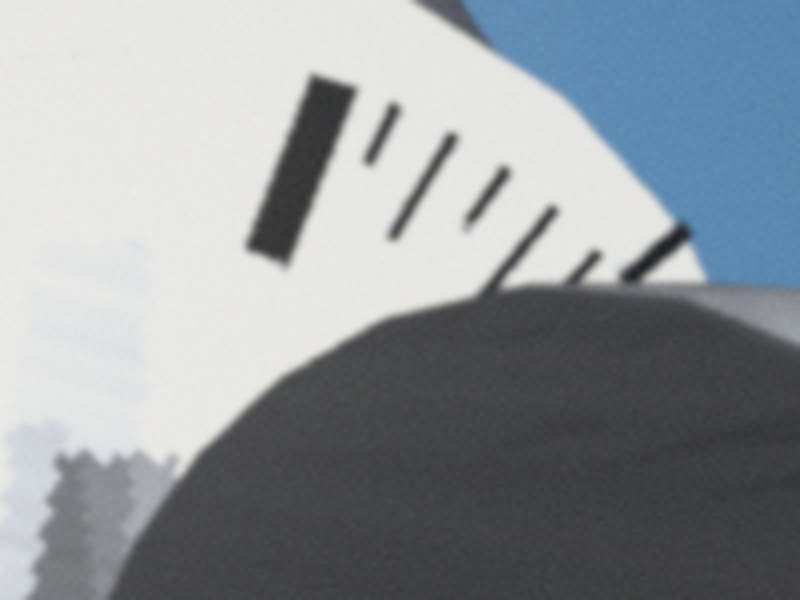

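```bash
python3 - <<'E'
from h import *
q=atz("wrist",515.25,42.5,.04)-C; print(np.hypot(*q[:2]),np.degrees(np.arctan2(q[1],q[0])))
E
python3 -m crank '[{"dr":[0,0,0],"delta_pos":[-0.008,-0.009,0],"grip":0},{"dr":[0,0,0],"delta_pos":[-0.008,-0.008,0.004],"grip":0},{"dr":[0,0,0],"delta_pos":[-0.003,-0.003,0.02],"grip":0},{"dr":[0,0,0],"delta_pos":[0,0,0.035],"grip":0},{"dr":[0,0,0],"delta_pos":[0,0,0.035],"grip":0},{"dr":[0,0,0],"delta_pos":[0,0,0.035],"grip":0},{"dr":[0,0,0],"delta_pos":[0.0,-0.02,0.035],"grip":0},{"dr":[0,0,0.06],"delta_pos":[0,-0.025,0.02],"grip":0},{"dr":[0,0,0.06],"delta_pos":[0,-0.02,0],"grip":0}]'
python3 - <<'E'
from h import *
for i in range(6): capture("top")
pol()
pr={t:[proj("wrist",rim(t,33.,dn)).round(1).tolist() for dn in (-.007,.007)] for t in range(-10,11,5)}
im=capture("wrist"); cv2.imwrite("pics/w20.png",im[:,:,::-1])
print(pr)
im=capture("side"); crop(im,"s20",275,335,155,225,8)
E
```

```text
0.08344686091647645 17.394672312543637
time: 17.28
ee_pos: [0.5024, -0.0344, 0.2579]
ee_rot: [2.931, 1.073, 0.008]
ft_force: [0.4, -0.6, 0.6]
finger_gap: -0.0003
t 17.58 R 95.2 phi -158.4 z 0.2523 jaw -49.9 F [0.4 0.1 0.5]
{-10: [[367.9, 91.3], [346.6, 88.5]], -5: [[369.5, 82.8], [348.0, 79.9]], 0: [[370.9, 74.2], [349.3, 71.2]], 5: [[372.3, 65.5], [350.5, 62.5]], 10: [[373.5, 56.8], [351.6, 53.8]]}
```

View pics/w20.png

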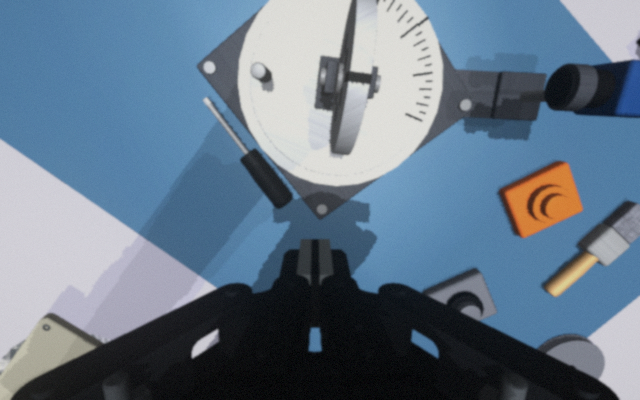

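View pics/s20.png

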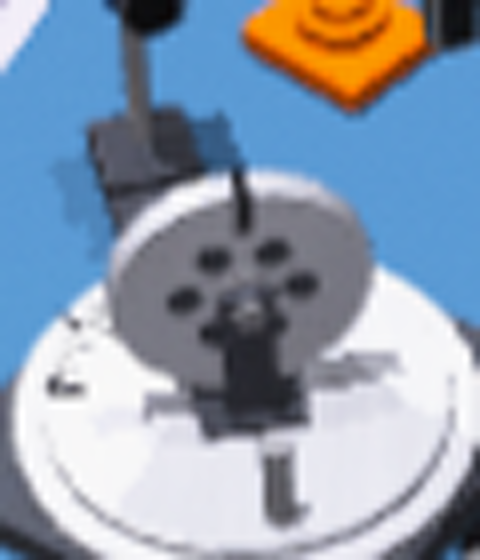

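```bash
python3 - <<'E'
from h import *
im=cv2.imread("pics/w20.png")[:,:,::-1]; crop(im,"w20c",290,450,0,170,4)
for ax in (32.5,):
 for t in range(-10,11,5): print(t,((np.array(proj("wrist",rim(t,ax)))-[290,0])*4).round(0),[((proj("side",rim(t,ax,dn,r))-[275,155])*8).round(0).tolist() for dn,r in ((.007,.06),(.007,.037),(-.007,.06))])
E
```

```text
-10 [269. 362.] [[260.0, 188.0], [253.0, 227.0], [254.0, 166.0]]
-5 [275. 328.] [[248.0, 189.0], [246.0, 228.0], [242.0, 167.0]]
0 [281. 293.] [[236.0, 190.0], [238.0, 229.0], [230.0, 168.0]]
5 [286. 258.] [[224.0, 193.0], [231.0, 230.0], [219.0, 171.0]]
10 [291. 224.] [[212.0, 195.0], [224.0, 232.0], [207.0, 174.0]]
```

View pics/w20c.png

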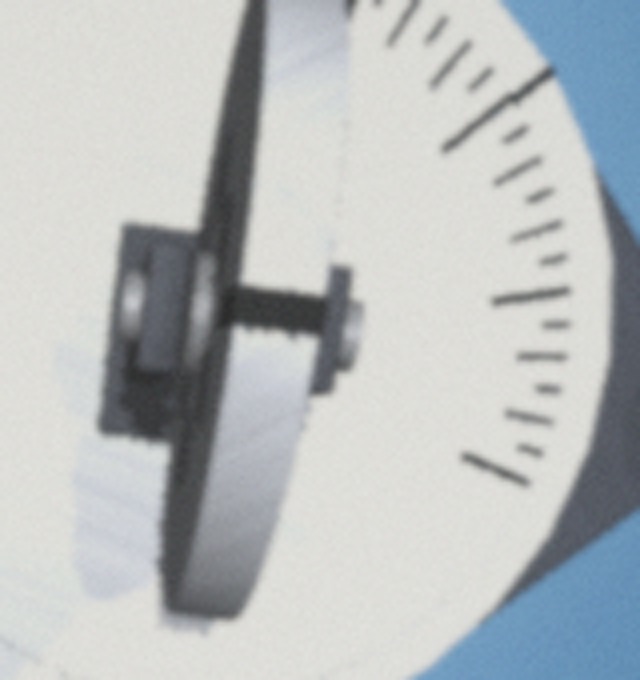

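```bash
python3 - <<'E'
from h import *
def tri(a,b):
    A=[];B=[]
    for n,(u,v) in (("top",a),("side",b)):
        o,d=ray(n,u,v); d/=np.linalg.norm(d); P=np.eye(3)-np.outer(d,d); A.append(P);B.append(P@o)
    return np.linalg.solve(sum(A),sum(B))
print(tri((275+708/5,140+410/5),(255+514/5,130+143/5)))
for c in ("top","side"):
    im=capture(c)
    r=search_frame(c,"shutter_top"); print(c,[(np.round(x['bbox'],1).tolist(),round(x['conf'],2)) for x in r])
    if c=="top": crop(im,"t21",385,445,195,250,10)
    else: crop(im,"s21",330,385,140,185,12)
E
```

```text
[ 0.48849298 -0.30604374  0.03471879]
top [([163.0, 199.2, 14.2, 14.3], 0.66), ([417.6, 223.4, 4.9, 7.9], 0.5), ([407.6, 173.9, 9.9, 7.0], 0.47), ([422.1, 274.6, 10.1, 11.9], 0.45)]
side [([395.1, 165.3, 7.1, 5.2], 0.43), ([253.8, 329.7, 19.8, 18.8], 0.28)]
```

View pics/t21.png

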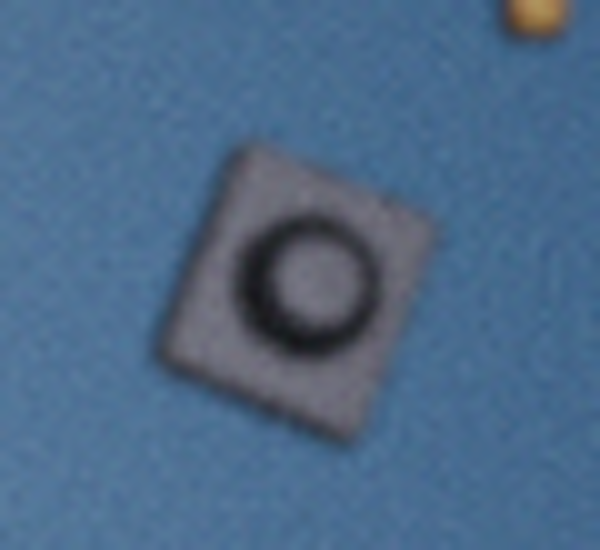

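View pics/s21.png

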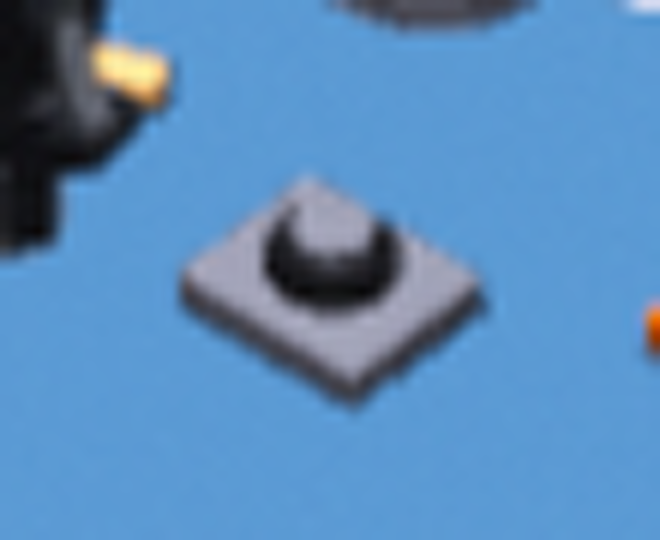

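The grey pod is at top (416.8,223.3) and side (357.8,158.8). It has a grey 30 mm button in a dark collar, to the right of the goniometer. The orange look-alikes at top (407,174) and (422,274) are excluded.

```bash
python3 - <<'E'
from h import *
def tri(a,b):
    A=[];B=[]
    for n,(u,v) in (("top",a),("side",b)):
        o,d=ray(n,u,v); d/=np.linalg.norm(d); P=np.eye(3)-np.outer(d,d); A.append(P);B.append(P@o)
    return np.linalg.solve(sum(A),sum(B))
p=tri((416.8,223.3),(357.75,158.75));print(p,proj("top",p),proj("side",p))
for z in (.03,.04,.05):print(atz("top",416.8,223.3,z),atz("side",357.75,158.75,z))
pol();print(get_obs()['ee_pos'])
E
```

```text
[ 0.48653075 -0.30636273  0.03385707] [416.69168428 222.83558633] [358.12228823 158.79840937]
[ 0.48550777 -0.30768676  0.03      ] [ 0.4892267  -0.31040642  0.03      ]
[ 0.48429233 -0.30503889  0.04      ] [ 0.48614971 -0.29934125  0.04      ]
[ 0.48307689 -0.30239101  0.05      ] [ 0.48307273 -0.28827607  0.05      ]
t 17.88 R 94.7 phi -158.2 z 0.2526 jaw -49.9 F [-0.5  0.4  0.6]
[ 0.50158758 -0.03220996  0.25259694]
```

```bash
python3 -m crank '[{"dr":[0,0,0],"delta_pos":[-0.002,-0.03,-0.005],"grip":0},{"dr":[0,0,0],"delta_pos":[-0.002,-0.034,-0.01],"grip":0},{"dr":[0,0,0],"delta_pos":[-0.002,-0.034,-0.015],"grip":0},{"dr":[0,0,0],"delta_pos":[-0.002,-0.034,-0.015],"grip":0},{"dr":[0,0,0],"delta_pos":[-0.002,-0.034,-0.015],"grip":0},{"dr":[0,0,0],"delta_pos":[-0.002,-0.034,-0.015],"grip":0},{"dr":[0,0,0],"delta_pos":[-0.002,-0.034,-0.015],"grip":0},{"dr":[0,0,0],"delta_pos":[-0.001,-0.02,-0.01],"grip":0},{"dr":[0,0,0],"delta_pos":[0,-0.01,0],"grip":0},{"dr":[0,0,0],"delta_pos":[0,0,0],"grip":0},{"dr":[0,0,0],"delta_pos":[0,0,0],"grip":0}]'
python3 - <<'E'
from h import *
for i in range(3): capture("top")
print(get_obs()['ee_pos'],get_obs()['ee_rot'],proj("wrist",[.486,-.306,.036]))
im=capture("wrist"); cv2.imwrite("pics/w22.png",im[:,:,::-1])
E
```

```text
time: 18.8
ee_pos: [0.4847, -0.3021, 0.1484]
ee_rot: [2.93, 1.087, 0.001]
ft_force: [-0.5, 1.5, -0.1]
finger_gap: -0.0003
[ 0.48545589 -0.30122571  0.14923142] [2.92791188e+00 1.08951716e+00 2.74768988e-03] [317.0916568  199.25334559]
```

View pics/w22.png

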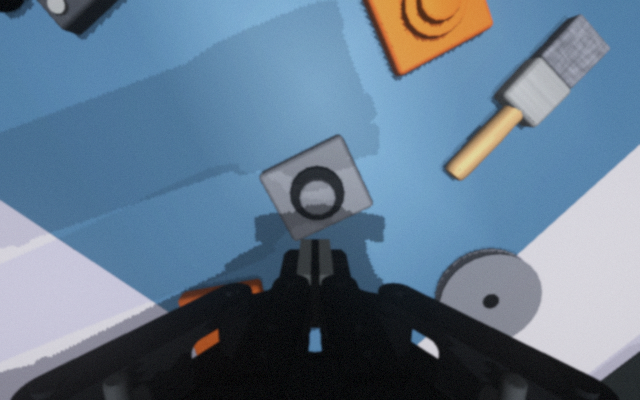

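```bash
python3 -m crank '[{"dr":[0,0,0],"delta_pos":[0.0005,-0.002,-0.025],"grip":0},{"dr":[0,0,0],"delta_pos":[0,-0.002,-0.03],"grip":0},{"dr":[0,0,0],"delta_pos":[0,-0.001,-0.02],"grip":0},{"dr":[0,0,0],"delta_pos":[0,0,-0.006],"grip":0},{"dr":[0,0,0],"delta_pos":[0,0,0],"grip":0},{"dr":[0,0,0],"delta_pos":[0,0,0],"grip":0}]'
```

```text
time: 19.5
ee_pos: [0.4915, -0.3004, 0.0717]
ee_rot: [2.917, 1.102, 0.016]
ft_force: [0.1, 0.3, 0.2]
finger_gap: 0.0002
```

```bash
python3 -m crank '[{"dr":[0,0,0],"delta_pos":[-0.005,-0.005,-0.015],"grip":0},{"dr":[0,0,0],"delta_pos":[0,0,-0.005],"grip":0},{"dr":[0,0,0],"delta_pos":[0,0,0],"grip":0},{"dr":[0,0,0],"delta_pos":[0,0,0],"grip":0}]'
```

```text
time: 19.83
ee_pos: [0.4902, -0.305, 0.057]
ee_rot: [2.911, 1.104, 0.024]
ft_force: [0.7, -0.4, 0.4]
finger_gap: 0.0001
```

```bash
python3 -m crank '[{"dr":[0,0,0],"delta_pos":[-0.004,0,-0.008],"grip":0},{"dr":[0,0,0],"delta_pos":[-0.001,0,-0.004],"grip":0},{"dr":[0,0,0],"delta_pos":[0,0,-0.003],"grip":0},{"dr":[0,0,0],"delta_pos":[0,0,-0.002],"grip":0}]'
```

```text
time: 20.17
ee_pos: [0.4869, -0.3052, 0.0418]
ee_rot: [2.907, 1.103, 0.03]
ft_force: [-0.6, 0.2, 1.0]
finger_gap: -0.0002
```

```bash
python3 -m crank '[{"dr":[0,0,0],"delta_pos":[-0.001,0,-0.004],"grip":0},{"dr":[0,0,0],"delta_pos":[0,0,-0.003],"grip":0}]'
```

```text
time: 20.33
ee_pos: [0.4865, -0.3053, 0.0348]
ee_rot: [2.907, 1.103, 0.031]
ft_force: [-1.8, 1.1, 4.9]
finger_gap: -0.0001
```

```bash
python3 -m crank '[{"dr":[0,0,0],"delta_pos":[0,0,-0.003],"grip":0},{"dr":[0,0,0],"delta_pos":[0,0,-0.003],"grip":0}]';python3 -m crank '[{"dr":[0,0,0],"delta_pos":[0,0,-0.001],"grip":0}]'
```

```text
time: 20.5
ee_pos: [0.4868, -0.3056, 0.0331]
ee_rot: [2.907, 1.103, 0.031]
ft_force: [-21.2, 13.0, 54.5]
finger_gap: -0.0001
time: 20.58
ee_pos: [0.4867, -0.3055, 0.0342]
ee_rot: [2.907, 1.102, 0.03]
ft_force: [-3.5, 2.9, 7.1]
finger_gap: -0.0002
```

The button hit its stop: force jumped to 54 N at z≈0.033. I'll lift off and check.

```bash
python3 -m crank '[{"dr":[0,0,0],"delta_pos":[0,0,0.01],"grip":0},{"dr":[0,0,0],"delta_pos":[0,0,0.025],"grip":0},{"dr":[0,0,0],"delta_pos":[0,0,0.035],"grip":0},{"dr":[0,0,0],"delta_pos":[0,0,0.035],"grip":0},{"dr":[0,0,0],"delta_pos":[0,0,0.035],"grip":0},{"dr":[0,0,0],"delta_pos":[0,0,0.02],"grip":0},{"dr":[0,0,0],"delta_pos":[0,0,0],"grip":0},{"dr":[0,0,0],"delta_pos":[0,0,0],"grip":0}]'
python3 - <<'E'
from h import *
for i in range(4): capture("top")
im=capture("side"); crop(im,"s23",270,390,130,230,6)
im=capture("wrist"); cv2.imwrite("pics/w23.png",im[:,:,::-1])
im=capture("top"); crop(im,"t23",275,435,140,245,5)
print(get_obs()['ee_pos'],get_obs()['ft_force'])
E
```

```text
time: 21.25
ee_pos: [0.4842, -0.3043, 0.2015]
ee_rot: [2.909, 1.103, 0.028]
ft_force: [0.4, -0.6, 0.0]
finger_gap: -0.0002
[ 0.48334626 -0.30375858  0.1994202 ] [-0.29037148  0.09527729 -0.31741613]
```

View pics/s23.png

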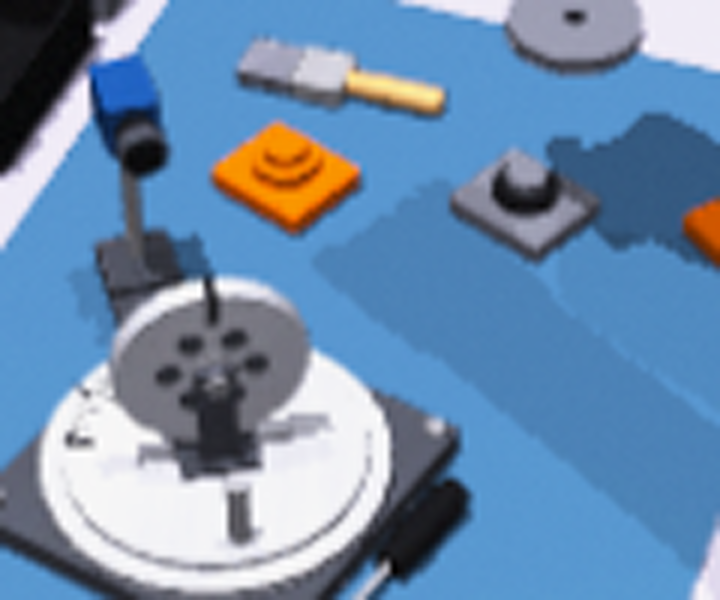

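View pics/t23.png

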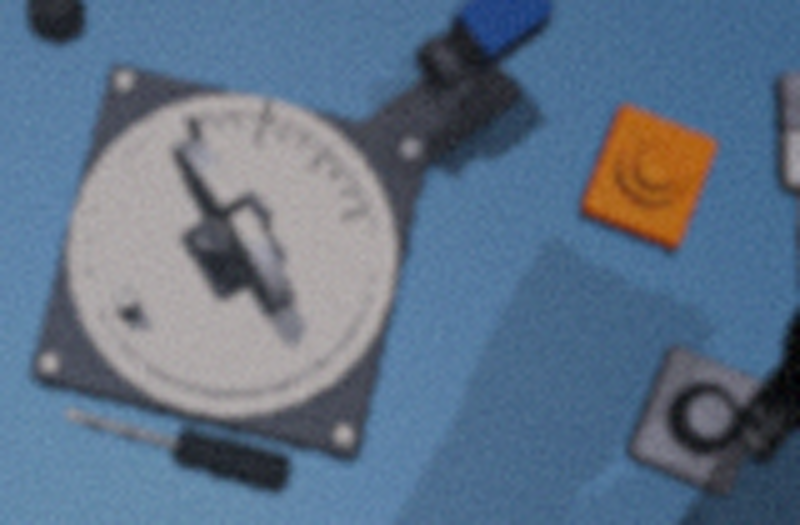

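View pics/w23.png

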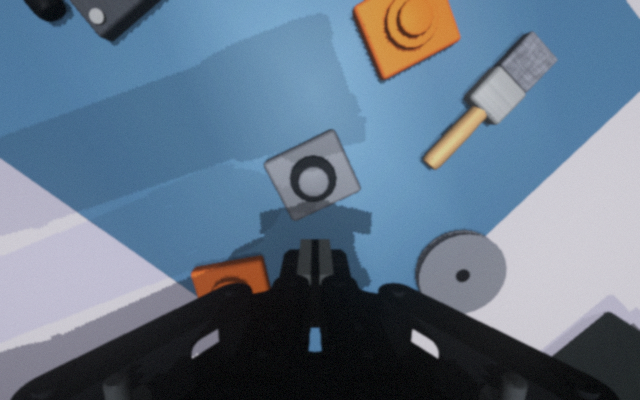

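```bash
python3 -c "
from bench import *
print(close_job())"
```

```text
the job is handed in; nothing more can be done
None
```

The wheel, the stage and the shutter press are all done, and the job is handed in; it gave no verdict. It ran about 22 s of the 72 s allowed.

- **Wheel:** I pinched it near the rim and turned it in two strokes of about 60°. The mark measured about 2.5–3° from straight up, from both the wrist and side cameras. After the press I only checked it by eye, and it was still at the top.
- **Stage:** I pushed the handle with closed fingers from about 72° to 30°. The last close wrist picture, taken before the press, shows the 30 line on the index, and the zero line worked out to about 30.3°.
- **Shutter:** I pressed the grey pod's button once. Force was about 5 N at z ≈ 0.035, then rose briefly to about 54 N (vertical part) when the fingertips hit the stop at z ≈ 0.033. The task gives no limit for the fingers; the 40 N limit is for the arm and gripper body. I judged full travel from the force and height, since no picture shows it held down. The later pictures show the button raised again.
- **Bystanders:** the screwdriver, brush and reel look unmoved in the last pictures. I did not measure any bystander again. The bottle and solder spool were not in the last pictures, but the arm did not go near them. The arm was clear of everything, about 0.2 m up, when I handed in.
- **Disagreement:** early wrist measurements of the mark ranged from about −17° to +5°, because the arm was still swinging when they were taken. Once it had settled, the wrist and side cameras agreed.

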